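# Make the hardness tester's cross slide safe and unload its coupons

### The job

The hardness run is over: first isolate the slide drive at the control box by pulling the red locking toggle outward, flipping it over to its other side (towards the robot) and letting it drop back into its lock. Then draw the red-knobbed pin out of the yellow strap and park it hanging upright in the open notch of the keeper beside the pin post, swing the strap wide open, and lift every coupon out of the gang block: coupons with red paint on their top edge go into the red tray, bare ones into the blue tray. Never force the toggle while it is down in its lock, and leave the other things on the bench where they are.

Things in the scene. Friction and masses are not known exactly. Their poses are not given: they have to be found in the camera images.
- stage: hardness tester's cross slide, fixed; origin on the bench under the middle of the dark gang block, y along the slide towards the tall tester (1 m off), z up. Block 60 x 236 mm (x, y), top at 110 mm; five slots 12 mm wide (y), 44 long (x), 32 deep at y -92, -46, 0, 46, 92 mm. At x 15 mm: hinge post at y 153 (26 mm wide, to 150 high), pin post at y -153 (30 mm square, to 136). Carriage 90 mm wide
- keeper_notch (a point): where the pin parks: centre of the steel keeper's notch at its upper face, 100 mm above the bench, 66 mm beyond the pin post's axis. Notch 16 mm wide (x), open above, below and towards -y, from 12 mm on the +y side of this point to 20 mm on its -y side; prongs 14 mm wide, 12 mm thick. Axes as the stage
- pin: loose upright locking pin, 80 g; origin at the underside of its steel collar (28 mm wide, 5 thick), z up towards the knob. Below the collar a 10 mm shank 60 mm long, above it a red knob 18 mm wide, 30 high. At the start its shank is in a 14 mm vertical hole through strap and pin post, its collar on the strap, 144 mm above the bench
- strap (a joint): angle in rad of the yellow strap about its upright hinge: 0 closed over the coupons, grows as its free end swings away from the robot (anticlockwise from above), stop at 1.75; stays where left (0.08 N m friction). 18 mm wide, 8 thick, underside 136 mm above the bench, 3 mm over the coupons; reaches 321 mm from the hinge. Locked while the pin is in
- strap_hinge (a point): hinge axis of the strap, at the strap's upper face (144 mm above the bench)
- strap_knob (a point): middle of the strap's upright black knob, 18 mm in diameter, 30 mm high (150 to 180 mm above the bench), 160 mm from the hinge; turns with the strap
- coupon_bare1: bare steel coupon 40 x 10 x 55 mm (x, y, z), 170 g; origin at its centre. Stands in any of the five slots, thickness along the stage's y, upper 23 mm showing above the block; may be absent
- coupon_bare2: as coupon_bare1
- coupon_bare3: as coupon_bare1
- coupon_red1: steel coupon as coupon_bare1 but with the top 10 mm painted red; may be absent
- coupon_red2: as coupon_red1
- control_box: cream control box, fixed, 110 x 180 mm (x, y), panel 65 mm above the bench; origin under its middle. Red mushroom stop button (30 mm wide, to 90 mm high) at y +50 mm, toggle at y -40 mm, green lamp on its run side (+x), white mark on its off side (-x)
- toggle_pivot (a point): pivot of the toggle, 43 mm above the bench (inside the box); axes as the control box; the bat swings in the x-z plane about the y axis
- toggle_grip (a point): middle of the red grip of the toggle's bat, 63 mm from the pivot when down, 73 mm when fully pulled; grip 12 mm in diameter, its end 12 mm beyond this point along the bat, its root 15 mm nearer the pivot. The steel lock gate below it ends 78 mm above the bench
- toggle (a joint): swing of the bat in rad: -0.42 leaning to the control box's +x (run, as it starts), 0 upright, +0.42 leaning to its -x, towards the robot (off). While the bat is down a bridge blocks it from about -0.3 to +0.3; stays where it is left
- toggle_pull (a joint): how far the bat is pulled out along its own length, 0 (down, locked) to 0.010 m (stop); it must be out 5 mm or more to pass the bridge. A spring draws it in: 4.5 N at 0, 7.5 N at the stop
- tray_blue: loose blue tray, 0.5 kg, 160 x 136 mm (x, y), 28 mm high, walls and floor 5 mm; origin under its middle
- tray_red: loose red tray of the same size
- test_block: bystander: steel hardness test block, a disc 60 mm across, 15 mm high
- loupe: bystander: black loupe, 38 mm across, 42 mm high
- oil_bottle: bystander: amber oil bottle, 56 mm across, 120 mm high
- screwdriver: bystander: orange screwdriver lying beyond the control box
- brush: bystander: brush with a wooden handle, on the far right
- phone: bystander: black phone lying left of the robot, 73 x 150 x 9 mm

How it is judged:
By the outcome, as a careful person would: the job done as asked, in the order asked, and still so for the second after the job is handed in, with the robot touching nothing.
Of coupon_bare1, coupon_bare2, coupon_bare3, coupon_red1, coupon_red2 only 3 to 5 are there at a start; the rules pass over those that are not, and their reading is None.
At some moment in a run one of tray_blue, tray_red may be knocked a few centimetres aside while the robot is not near it.
It also fails if it takes over 210 s, if anything falls off the work surface, if the arm or the gripper's body presses on something with over 40 N, if the wrist force passes 120 N, or if a joint passes its speed limit or range.

### The arm

A 7-joint arm with a two-finger parallel gripper is mounted at the origin on the work surface. World frame = base frame: x ahead of the robot, y to its left, z up, the work surface at z = 0. Lengths are in mm, angles in rad, forces in N, time in s.
With the tool pointing down it reaches from about 400 to 900 mm from the base axis. Payload 5.5 kg.
Tool frame: the origin (TCP) lies on the centre line of the jaws, within the pads' length; the fingertips stand 25 mm ahead of it and the grasp point (between the pads) lies 6 mm ahead of it (nose_length is the distance from the TCP to the fingertips, in mm); z points along the fingers, y is the line along which they close (so a half turn about z gives the same grasp; the last joint's range is limited). The gripper opens to 92 mm and grips with 3 to 60 N. Pads are 19 mm wide; open, the fingers measure 130 mm over their backs; the gripper's body (75 mm by 190 mm) begins 47 mm behind the grasp point.
Start: joints at [1.524, 0.501, -0.427, 1.55, 0.221, 1.138, -0.21], TCP at [198.198, -619.046, 226.329] pointing down, gripper open.
Joint ranges: [-2.88, 2.88], [-0.31, 2.03], [-1.54, 1.56], [0.2, 2.42], [-1.41, 4.55], [0.19, 2.02], [-2.57, 2.57]. Speed limits (rad/s): [2.57, 2.57, 3.14, 3.14, 3.14, 3.14, 3.14].

### API

Orientations are given as a rotation vector (axis times angle).
In Python, from cell import * gives the robot as it stands.
- The arm moves only by the tool send_rows, never from a script. Its argument "deltas" is a list of rows, each an object of numbers: "tx", "ty", "tz": the shift along the world's x, y, z in m; "wx", "wy", "wz": the turn, a rotation vector about the world's x, y, z in degrees. A call has exactly 10 rows; each row shifts and turns the commanded pose from where the row before left it; what a row does not reach is not made up. A row lasts 1/8 s, in which the tool goes at most 62.5 mm and 10.7 degrees, less where a joint would pass 70% of its speed; a pose out of reach is approached as far as the arm can. A call with a gripper value outside its range is refused whole. "grip" is the opening, from 0 (shut) to 1 (fully open), set as the call begins (left out, the last holds). The fingers move at their own pace and stop on an object; "grip_force" is the grip in N (left out, the last holds). Time passes only in rows, so rows that do not move let the fingers close, or fill a call up. It gives the time, the measured TCP pose, the force, the opening and the grip force at its end, in the units of the state.
- state(): the state, without advancing time (a new reading comes with each control period).
- get_image(name): name is "scene" or "side" or "wrist"; returns a dict with "img" (480x640x3 uint8, red, green, blue), "z_map" (480x640 float32, mm along the optical axis (not along the pixel's ray), 0 where there is no reading), "fx", "fy", "cx", "cy" (pixels), "xyz" and "attitude" of the camera in the world. Camera axes: x right, y up, looking along -z (the intrinsics and any distortion apply to the point x, -y, -z); pixel columns grow to the right and rows downward; lengths in mm; the calibration is good to about 2 mm. A picture is of the moment at which its call begins.
- sign_off(): hands the job in; it is judged then, once.
The state is a dict: "clock": time; "joint_pos": joint angles; "joint_velocities": joint speeds; "effort": joint torques, N m; "ee_pos": TCP position; "eef_rot": TCP orientation; "wrist_force": force on the tool from outside, world axes, zero at the start; "wrist_torque": the same for the moment, N m; "grip_width": finger opening in mm; "grasp_force": force on a finger pad.
Only numpy, scipy, OpenCV 4.12 (cv2) and the standard library are available. Lean on these libraries where they do the work, as an engineer would, in place of code of your own. Each camera call takes 0.05 s, during which the arm holds its last target. There are 200 camera calls.

## Working session

There is one attempt and no reset: what is moved stays moved. The work goes in short steps, Python scripts to look and compute and a tool call to move; the robot and the scene stay as the last step left them, time stands still between calls to the robot, and variables do not carry over. Pictures are saved under pics/ and viewed, at most 14 in all, crops included, and the job is handed in when it is done.

Besides the shell and the picture viewer there is one more tool, called after "Request:" as a command line: name --argument value ..., lists and objects as JSON in quotes. send_rows: Moves the arm, as the interface text tells. Its arguments: {"type":"object","properties":{"deltas":{"type":"array"},"grip":{"type":"number"},"grip_force":{"type":"number"}},"required":["deltas"]}

```bash
ls; mkdir -p pics
cat > h.py <<'E'
from cell import *
import numpy as np, cv2
from scipy.spatial.transform import Rotation as R
def cam(n):
    d=get_image(n); a=np.array(d["attitude"],float)
    d["R"]=R.from_rotvec(a).as_matrix() if a.shape==(3,) else (a if a.shape==(3,3) else R.from_quat(a).as_matrix())
    return d
def ray(d,u,v):
    r=d["R"]@np.array([(u-d["cx"])/d["fx"],-(v-d["cy"])/d["fy"],-1.0]); return np.array(d["xyz"],float),r
def onz(d,u,v,z):
    o,r=ray(d,u,v); return o+r*(z-o[2])/r[2]
def dep(d,u,v):
    o,r=ray(d,u,v); return o+r*float(d["z_map"][int(round(v)),int(round(u))])
def cloud(d):
    v,u=np.mgrid[0:480,0:640]; z=d["z_map"]
    p=np.stack([(u-d["cx"])/d["fx"],-(v-d["cy"])/d["fy"],-np.ones_like(z)],-1)*z[...,None]
    return p@d["R"].T+np.array(d["xyz"],float)
def proj(d,P):
    p=d["R"].T@(np.array(P,float)-np.array(d["xyz"],float)); return d["cx"]+d["fx"]*p[0]/-p[2], d["cy"]-d["fy"]*p[1]/-p[2]
def save(d,n): cv2.imwrite("pics/"+n,d["img"][:,:,::-1])
E
python3 - <<'E'
from h import *
s=state()
for k in s: print(k,np.round(s[k],3))
for n in("scene","side","wrist"):
    d=cam(n); save(d,n+"0.png"); print(n,{k:np.round(d[k],3).tolist() for k in("fx","fy","cx","cy","xyz","attitude")},[k for k in d])
    np.save(n+"0.npy",d,allow_pickle=True)
E
```

```text
pics
clock 0.0
joint_pos [ 1.524  0.502 -0.427  1.551  0.221  1.138 -0.21 ]
joint_velocities [ 0.001  0.002 -0.    -0.     0.     0.001  0.001]
effort [ 0.0000e+00 -5.6658e+01 -5.8160e+00 -2.7910e+01 -6.9000e-02  3.1000e-02
  0.0000e+00]
ee_pos [ 197.881 -618.397  225.252]
eef_rot [-3.102 -0.484  0.   ]
wrist_force [ 0.507  0.079 -0.923]
wrist_torque [-0.014  0.008 -0.029]
grasp_force 0.0
grip_width 91.831
scene {'fx': 518.206, 'fy': 518.206, 'cx': 327.43, 'cy': 241.859, 'xyz': [1159.528, 904.388, 890.92], 'attitude': [0.369, 1.171, 2.329]} ['img', 'z_map', 'fx', 'fy', 'cx', 'cy', 'xyz', 'attitude', 'R']
side {'fx': 612.054, 'fy': 612.054, 'cx': 313.847, 'cy': 232.366, 'xyz': [-167.568, 843.978, 911.362], 'attitude': [0.437, -1.124, -2.231]} ['img', 'z_map', 'fx', 'fy', 'cx', 'cy', 'xyz', 'attitude', 'R']
wrist {'fx': 360.507, 'fy': 360.507, 'cx': 324.013, 'cy': 240.721, 'xyz': [276.555, -594.822, 383.582], 'attitude': [-0.267, 0.195, -1.251]} ['img', 'z_map', 'fx', 'fy', 'cx', 'cy', 'xyz', 'attitude', 'R']
```

View pics/scene0.png

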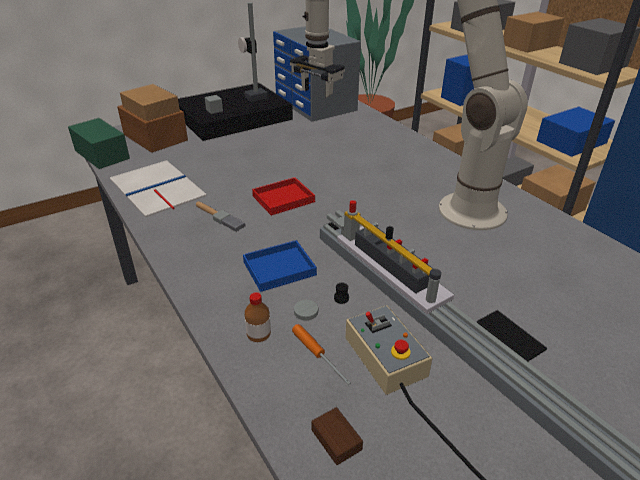

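View pics/side0.png

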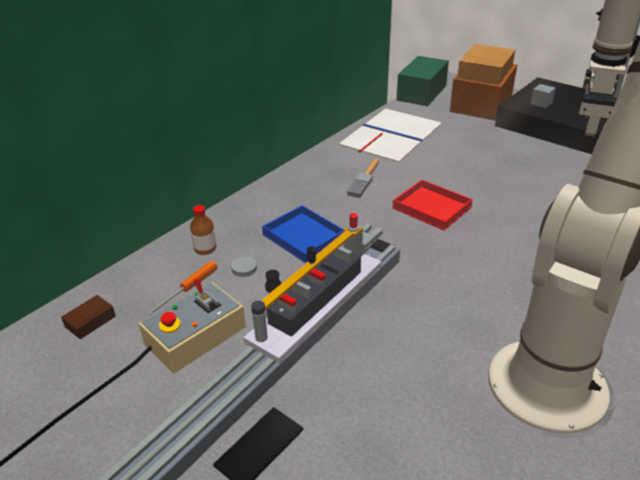

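The scene view shows the pin knob at (352,207), strap knob at (389,233), hinge post at (434,285), toggle at (369,318), stop button at (401,347), and the blue and red trays at (280,265) and (284,196). The side view shows the pin at (353,220), toggle at (200,287), button at (169,321), and red-painted coupons at about (318,273) and (286,298).

Run:
```python
from h import *
for n in("scene","side"):
    d=np.load(n+"0.npy",allow_pickle=True).item(); P=cloud(d); hsv=cv2.cvtColor(d["img"],cv2.COLOR_RGB2HSV)
    H,S,V=[hsv[...,i].astype(int) for i in range(3)]
    inb=(P[...,0]>250)&(P[...,0]<1000)&(np.abs(P[...,1])<600)&(P[...,2]>-5)&(P[...,2]<260)
    M={"red":((H<6)|(H>174))&(S>150)&(V>80),"yellow":(H>18)&(H<32)&(S>170)&(V>110),"blue":(H>105)&(H<125)&(S>130)&(V>50),"black":(V<45)&(P[...,2]>140),"cream":(H>15)&(H<30)&(S>40)&(S<140)&(V>120)}
    for c,m in M.items():
        k,l,st,ce=cv2.connectedComponentsWithStats((m&inb).astype(np.uint8))
        for i in range(1,k):
            if st[i,4]<12: continue
            p=P[l==i]; q=p
            (cx,cy),(w,h),a=cv2.minAreaRect(p[:,:2].astype(np.float32))
            print(n,c,st[i,4],np.round(ce[i]).astype(int),"mean",p.mean(0).round(0),"z",np.percentile(p[:,2],[2,98]).round(0),"rect",np.round([cx,cy,w,h,a],0))
```

```text
scene red 1436 [283 196] mean [ 474. -380.   10.] z [-1. 28.] rect [ 476. -376.  148.  163.   87.]
scene red 42 [166 201] mean [ 808. -545.   11.] z [ 7. 15.] rect [ 808. -546.    8.  103.    6.]
scene red 67 [352 206] mean [469. -11. 166.] z [151. 179.] rect [468. -12.  15.  16.  50.]
scene red 19 [399 241] mean [432. 139. 132.] z [126. 141.] rect [439. 141.  31.  11.  22.]
scene red 22 [425 260] mean [427. 230. 131.] z [126. 133.] rect [427. 230.  14.  10.   6.]
scene red 117 [255 298] mean [821. 120. 115.] z [103. 121.] rect [820. 117.  25.  24.  64.]
scene red 42 [369 316] mean [633. 289. 103.] z [ 86. 114.] rect [633. 289.  11.  17.  54.]
scene red 142 [401 346] mean [620. 381.  88.] z [80. 92.] rect [618. 379.  27.  29.  74.]
scene yellow 547 [393 244] mean [461. 146. 142.] z [138. 146.] rect [458. 132.  29. 295.   3.]
scene yellow 122 [400 354] mean [623. 384.  69.] z [65. 72.] rect [621. 381.  31.  38.  39.]
scene blue 2350 [279 265] mean [660. -72.  10.] z [ 0. 28.] rect [661. -70. 143. 160.  83.]
scene black 77 [389 232] mean [463. 134. 167.] z [150. 179.] rect [462. 134.  
[... 974 characters left out ...]
7.  90.] z [82. 94.] rect [620. 373.  27.  40.  57.]
side yellow 840 [306 268] mean [458. 141. 144.] z [141. 148.] rect [513. 123. 132. 312.   1.]
side yellow 146 [170 326] mean [610. 379.  71.] z [67. 74.] rect [613. 376.  41.  34.  74.]
side blue 2407 [301 231] mean [669. -76.  13.] z [ 2. 30.] rect [582. -28. 178. 373.  62.]
side black 82 [311 255] mean [455. 133. 170.] z [155. 181.] rect [456. 132.  12.  18.  39.]
side cream 17 [372 164] mean [ 717. -450.   21.] z [17. 23.] rect [ 716. -448.    6.   52.   16.]
side cream 568 [192 327] mean [585. 345.  59.] z [ 1. 67.] rect [640. 304. 221. 176.  83.]
side cream 12 [166 366] mean [587. 420.   8.] z [ 6. 11.] rect [589. 420.   2.  40.  83.]
```

Request:
send_rows --deltas '[{"tx": 0.02,"ty": 0.046,"tz": 0.012,"wz": -2.4},{"tx": 0.02,"ty": 0.046,"tz": 0.012,"wz": -2.4},{"tx": 0.02,"ty": 0.046,"tz": 0.012,"wz": -2.4},{"tx": 0.02,"ty": 0.046,"tz": 0.012,"wz": -2.4},{"tx": 0.02,"ty": 0.046,"tz": 0.012,"wz": -2.4},{"tx": 0.02,"ty": 0.046,"tz": 0.012,"wz": -2.4},{"tx": 0.02,"ty": 0.046,"tz": 0.012,"wz": -2.4},{"tx": 0.02,"ty": 0.046,"tz": 0.012,"wz": -2.4},{"tx": 0.02,"ty": 0.046,"tz": 0.012,"wz": -2.4},{"tx": 0.02,"ty": 0.046,"tz": 0.012,"wz": -2.4}]' --grip 0.4

```text
invalid input
```

Request:
send_rows --deltas '[{"tx": 0.012,"ty": 0.036},{"tx": 0.012,"ty": 0.036},{"tx": 0.012,"ty": 0.036},{"tx": 0.012,"ty": 0.036},{"tx": 0.012,"ty": 0.036},{"tx": 0.012,"ty": 0.036},{"tx": 0.012,"ty": 0.036},{"tx": 0.012,"ty": 0.036},{},{}]'

```text
invalid input
```

Run:
```python
from h import *
s=state(); print(s["clock"],np.round(s["ee_pos"],1),np.round(s["eef_rot"],3),np.round(s["joint_pos"],2),s["grip_width"])
d=cam("wrist"); save(d,"w1.png"); np.save("w1.npy",d,allow_pickle=True); print(np.round(d["xyz"],1), d["R"]@[0,0,-1])
```

```text
0.15 [ 198.  -618.6  225.5] [-3.103 -0.484  0.   ] [ 1.52  0.5  -0.43  1.55  0.22  1.14 -0.21] 91.79902649347324
[ 276.6 -594.9  383.7] [-0.29011604 -0.09250942 -0.95250968]
```

View pics/w1.png

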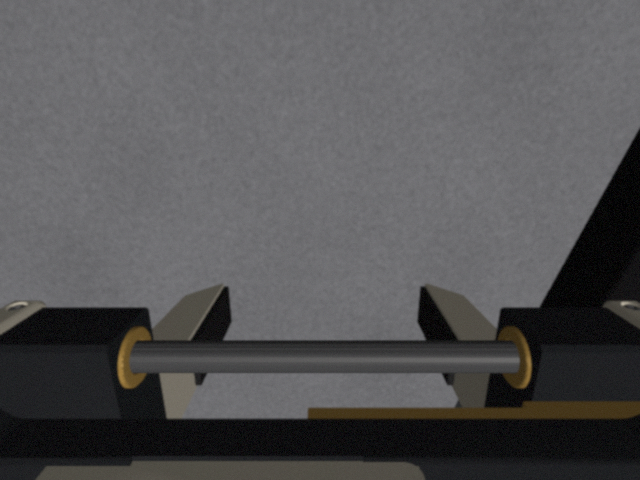

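The wrist view shows only the bench and the two fingers, near (215,330) and (435,330). The arm has not moved because both calls were refused, so I'll resend with all six keys in each row.

Request:
send_rows --deltas '[{"tx": 0.02,"ty": 0.046,"tz": 0.012,"wx": 0,"wy": 0,"wz": -2.4},{"tx": 0.02,"ty": 0.046,"tz": 0.012,"wx": 0,"wy": 0,"wz": -2.4},{"tx": 0.02,"ty": 0.046,"tz": 0.012,"wx": 0,"wy": 0,"wz": -2.4},{"tx": 0.02,"ty": 0.046,"tz": 0.012,"wx": 0,"wy": 0,"wz": -2.4},{"tx": 0.02,"ty": 0.046,"tz": 0.012,"wx": 0,"wy": 0,"wz": -2.4},{"tx": 0.02,"ty": 0.046,"tz": 0.012,"wx": 0,"wy": 0,"wz": -2.4},{"tx": 0.02,"ty": 0.046,"tz": 0.012,"wx": 0,"wy": 0,"wz": -2.4},{"tx": 0.02,"ty": 0.046,"tz": 0.012,"wx": 0,"wy": 0,"wz": -2.4},{"tx": 0.02,"ty": 0.046,"tz": 0.012,"wx": 0,"wy": 0,"wz": -2.4},{"tx": 0.02,"ty": 0.046,"tz": 0.012,"wx": 0,"wy": 0,"wz": -2.4}]' --grip 0.4

```text
clock: 1.45
ee_pos: [398.5, -157.4, 346.8]
eef_rot: [3.136, -0.173, 0.0]
wrist_force: [0.8, -0.5, -0.5]
grip_width: 36.7
grasp_force: 0.0
```

Request:
send_rows --deltas '[{"tx": 0.015,"ty": 0.04,"tz": 0,"wx": 0,"wy": 0,"wz": 0},{"tx": 0.015,"ty": 0.04,"tz": 0,"wx": 0,"wy": 0,"wz": 0},{"tx": 0.015,"ty": 0.04,"tz": 0,"wx": 0,"wy": 0,"wz": 0},{"tx": 0.015,"ty": 0.04,"tz": 0,"wx": 0,"wy": 0,"wz": 0},{"tx": 0.015,"ty": 0.04,"tz": 0,"wx": 0,"wy": 0,"wz": 0},{"tx": 0.015,"ty": 0.04,"tz": 0,"wx": 0,"wy": 0,"wz": 0},{"tx": 0.015,"ty": 0.04,"tz": 0,"wx": 0,"wy": 0,"wz": 0},{"tx": 0,"ty": 0,"tz": 0,"wx": 0,"wy": 0,"wz": 0},{"tx": 0,"ty": 0,"tz": 0,"wx": 0,"wy": 0,"wz": 0},{"tx": 0,"ty": 0,"tz": 0,"wx": 0,"wy": 0,"wz": 0}]'

```text
clock: 2.7
ee_pos: [503.1, 119.4, 346.2]
eef_rot: [3.136, -0.175, -0.0]
wrist_force: [0.6, 0.7, -0.4]
grip_width: 36.8
grasp_force: 0.0
```

Run:
```python
from h import *
s=state(); print(s["clock"],np.round(s["ee_pos"],1),np.round(s["eef_rot"],3),np.round(s["joint_pos"],2),s["grip_width"])
d=cam("wrist"); save(d,"w2.png"); np.save("w2.npy",d,allow_pickle=True); print(np.round(d["xyz"],1), d["R"]@[0,0,-1])
```

```text
2.7 [503.1 119.4 346.2] [ 3.136 -0.175 -0.   ] [ 0.6   0.26 -1.04  1.71  0.23  1.31 -2.17] 36.83823705941763
[585.1 109.  504.4] [-0.30246922  0.03174375 -0.95263041]
```

View pics/w2.png

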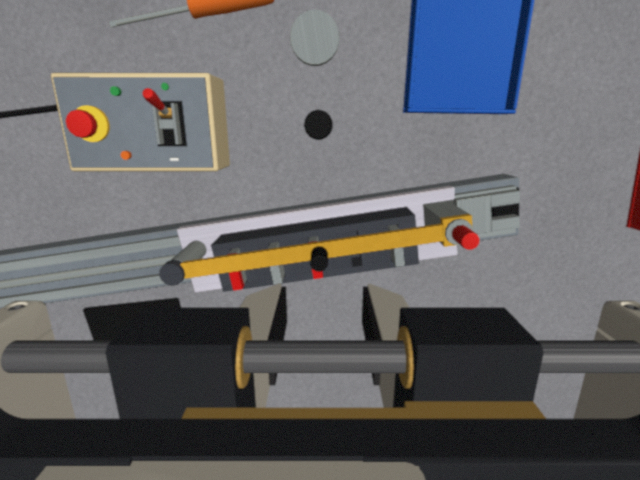

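The wrist view shows the toggle tip at (150,96), white mark at (174,159), stop button at (80,123), strap knob at (319,258), pin knob at (465,237) and keeper notch at (505,210). There are four coupons: red at (236,275) and (317,270), bare at (277,265) and (399,245), and the slot at (357,260) is empty.

Run:
```python
from h import *
D={n:np.load(f,allow_pickle=True).item() for n,f in(("scene","scene0.npy"),("side","side0.npy"),("w","w2.npy"))}
def blob(d,kind,near,r=22):
    hsv=cv2.cvtColor(d["img"],cv2.COLOR_RGB2HSV);H,S,V=[hsv[...,i].astype(int) for i in range(3)]
    m={"red":((H<6)|(H>174))&(S>150)&(V>70),"black":(V<45)}[kind].copy()
    v,u=np.mgrid[0:480,0:640]; m&=np.hypot(u-near[0],v-near[1])<r
    k,l,st,ce=cv2.connectedComponentsWithStats(m.astype(np.uint8)); i=1+np.argmax(st[1:,4]); return ce[i],st[i,4]
def tri(px):
    A=np.zeros((3,3));b=np.zeros(3);L=[]
    for n,uv in px.items():
        o,r=ray(D[n],*uv);r/=np.linalg.norm(r);Q=np.eye(3)-np.outer(r,r);A+=Q;b+=Q@o;L.append((o,Q))
    X=np.linalg.solve(A,b); return X,[np.linalg.norm(Q@(X-o)) for o,Q in L]
for name,kind,nr in(("toggle","red",{"scene":(369,316),"side":(199,287),"w":(154,100)}),("button","red",{"scene":(401,346),"side":(168,318),"w":(80,123)}),("pin","red",{"scene":(352,206),"side":(353,219),"w":(465,237)}),("sknob","black",{"scene":(389,232),"side":(311,255),"w":(319,258)})):
    px={n:blob(D[n],kind,p,16)[0] for n,p in nr.items()}
    X,e=tri(px); print(name,X.round(1),np.round(e,1),{n:np.round(p,1).tolist() for n,p in px.items()})
    for pr in(("scene","side"),("scene","w")): print("   ",pr,tri({n:px[n] for n in pr})[0].round(1))
d=D["w"]
for nm,uv,z in(("notch end",(493,212),100),("notch open",(519,209),100),("white",(174,159),65),("hinge",(172,270),150),("c92",(236,280),132),("c46",(277,272),132),("c-92",(399,252),132)): print(nm,onz(d,*uv,z).round(1),dep(d,*uv).round(1))
# box panel outline via depth
P=cloud(d); 
for n in("w","scene"):
    P=cloud(D[n]); m=(abs(P[...,2]-64)<6)&(P[...,0]>530)&(P[...,0]<700)&(P[...,1]>220)&(P[...,1]<440)
    m=cv2.morphologyEx(m.astype(np.uint8),cv2.MORPH_OPEN,np.ones((3,3)))>0
    print(n,"panel",np.median(P[m][:,2]),cv2.minAreaRect(P[m][:,:2].astype(np.float32)))
P=cloud(d); m=(abs(P[...,2]-100)<5)&(P[...,0]>440)&(P[...,0]<510)&(P[...,1]<-50)&(P[...,1]>-130)
print("keeper",m.sum(),np.median(P[m],0),cv2.minAreaRect(P[m][:,:2].astype(np.float32)))
```

```text
toggle [631.9 283.8  99.8] [2.6 2.1 0.9] {'scene': [369.3, 316.5], 'side': [197.7, 284.1], 'w': [152.9, 98.4]}
    ('scene', 'side') [631.7 284.8 100.8]
    ('scene', 'w') [631.3 284.5  97.4]
button [617.4 376.2  84.3] [2.1 1.8 0.6] {'scene': [401.1, 345.8], 'side': [167.9, 317.9], 'w': [80.4, 123.3]}
    ('scene', 'side') [617.2 376.8  84.9]
    ('scene', 'w') [617.  377.2  82.5]
pin [465.5 -17.7 164.6] [3.3 2.3 1.2] {'scene': [352.4, 206.1], 'side': [353.0, 219.5], 'w': [465.6, 237.2]}
    ('scene', 'side') [465.5 -16.5 164.9]
    ('scene', 'w') [462.2 -20.8 158.4]
sknob [458.9 128.5 163.7] [1.6 1.2 1. ] {'scene': [389.0, 232.5], 'side': [310.9, 255.1], 'w': [318.9, 258.9]}
    ('scene', 'side') [459.3 129.4 164.1]
    ('scene', 'w') [457.2 127.9 160.9]
notch end [469.4 -74.5 100. ] [453.3 -99.9  43.8]
notch open [ 469.6 -104.   100. ] [ 453.6 -133.5   44.1]
white [567.3 289.9  65. ] [567.3 289.8  65.2]
hinge [458.3 284.3 150. ] [458.4 284.1 150.3]
c92 [432.  224.7 132. ] [432.6 224.2 133.6]
c46 [436.4 177.5 132. ] [437.  177.3 133.5]
c-92 [444.8  41.2 132. ] [445.4  41.5 133.7]
w panel 64.42381249654369 ((611.8320922851562, 324.58245849609375), (180.4130401611328, 108.1991195678711), 83.6108627319336)
scene panel 63.752590532686156 ((611.5930786132812, 328.99609375), (182.13006591796875, 110.91937255859375), 83.59508514404297)
keeper 1441 [469.6679709  -72.84505286  99.87056791] ((468.20037841796875, -77.67427062988281), (45.08028793334961, 54.2881965637207), 2.610595941543579)
```

Request:
send_rows --deltas '[{"tx": 0.0205,"ty": 0.02,"tz": -0.02,"wx": 0.3,"wy": 3,"wz": 0},{"tx": 0.0205,"ty": 0.02,"tz": -0.02,"wx": 0.3,"wy": 3,"wz": 0},{"tx": 0.0205,"ty": 0.02,"tz": -0.02,"wx": 0.3,"wy": 3,"wz": 0},{"tx": 0.0205,"ty": 0.02,"tz": -0.02,"wx": 0.3,"wy": 3,"wz": 0},{"tx": 0.0205,"ty": 0.02,"tz": -0.02,"wx": 0.3,"wy": 3,"wz": 0},{"tx": 0.0205,"ty": 0.02,"tz": -0.02,"wx": 0.3,"wy": 3,"wz": 0},{"tx": 0.0205,"ty": 0.02,"tz": -0.02,"wx": 0.3,"wy": 3,"wz": 0},{"tx": 0.0205,"ty": 0.02,"tz": -0.02,"wx": 0.3,"wy": 3,"wz": 0},{"tx": 0,"ty": 0,"tz": 0,"wx": 0,"wy": 0,"wz": 0},{"tx": 0,"ty": 0,"tz": 0,"wx": 0,"wy": 0,"wz": 0}]'

```text
clock: 4.0
ee_pos: [667.2, 280.1, 186.8]
eef_rot: [-3.049, 0.168, 0.651]
wrist_force: [0.3, 0.6, 0.3]
grip_width: 36.9
grasp_force: 0.0
```

Run:
```python
from h import *
s=state(); print(s["clock"],np.round(s["ee_pos"],1),np.round(s["eef_rot"],3),np.round(s["joint_pos"],2),s["grip_width"])
Rt=R.from_rotvec(s["eef_rot"]).as_matrix(); print(Rt.round(3))
d=cam("wrist"); save(d,"w3.png"); np.save("w3.npy",d,allow_pickle=True)
piv=np.array([607.2,286.7,43]); b=np.array([.4053,-.0455,.913])
print("proj grip",np.round(proj(d,piv+63*b),1))
```

```text
4.0 [667.2 280.1 186.8] [-3.049  0.168  0.651] [-0.02  1.05 -0.83  0.9   0.42  1.73 -2.33] 36.86508806600887
[[ 0.907 -0.109 -0.406]
 [-0.101 -0.994  0.041]
 [-0.408  0.004 -0.913]]
proj grip [321.5 239.5]
```

View pics/w3.png

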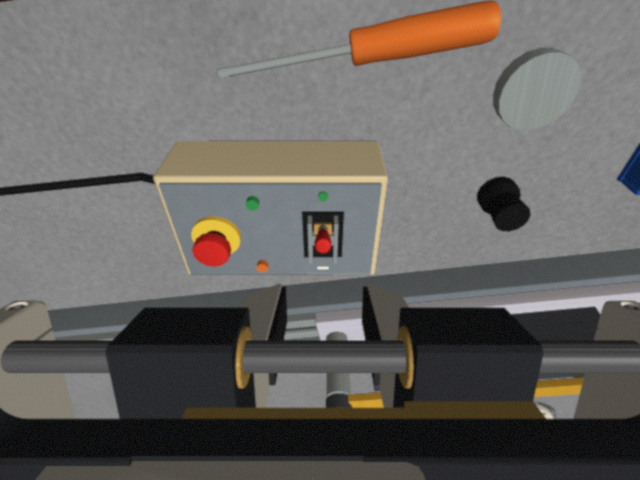

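The wrist view shows the toggle's red grip at (322,240), between the fingers at about x = 281 and 367, where my projection put it. I'll descend along the bat.

Request:
send_rows --deltas '[{"tx": -0.0038,"ty": 0.0004,"tz": -0.0097,"wx": 0,"wy": 0,"wz": 0},{"tx": -0.0038,"ty": 0.0004,"tz": -0.0097,"wx": 0,"wy": 0,"wz": 0},{"tx": -0.0038,"ty": 0.0004,"tz": -0.0097,"wx": 0,"wy": 0,"wz": 0},{"tx": -0.0038,"ty": 0.0004,"tz": -0.0097,"wx": 0,"wy": 0,"wz": 0},{"tx": -0.0038,"ty": 0.0004,"tz": -0.0097,"wx": 0,"wy": 0,"wz": 0},{"tx": -0.0038,"ty": 0.0004,"tz": -0.0097,"wx": 0,"wy": 0,"wz": 0},{"tx": -0.0038,"ty": 0.0004,"tz": -0.0097,"wx": 0,"wy": 0,"wz": 0},{"tx": -0.0038,"ty": 0.0004,"tz": -0.0097,"wx": 0,"wy": 0,"wz": 0},{"tx": 0,"ty": 0,"tz": 0,"wx": 0,"wy": 0,"wz": 0},{"tx": 0,"ty": 0,"tz": 0,"wx": 0,"wy": 0,"wz": 0}]'

```text
clock: 5.3
ee_pos: [637.0, 284.3, 109.0]
eef_rot: [-3.049, 0.167, 0.651]
wrist_force: [0.0, 0.6, 1.0]
grip_width: 36.6
grasp_force: 0.0
```

Run:
```python
from h import *
s=state(); print(np.round(s["ee_pos"],1),np.round(s["wrist_force"],1),np.round(s["joint_pos"],2))
d=cam("wrist"); save(d,"w4.png")
```

```text
[637.  284.3 109. ] [0.  0.6 1. ] [ 0.01  1.07 -0.82  1.07  0.44  1.57 -2.36]
```

View pics/w4.png

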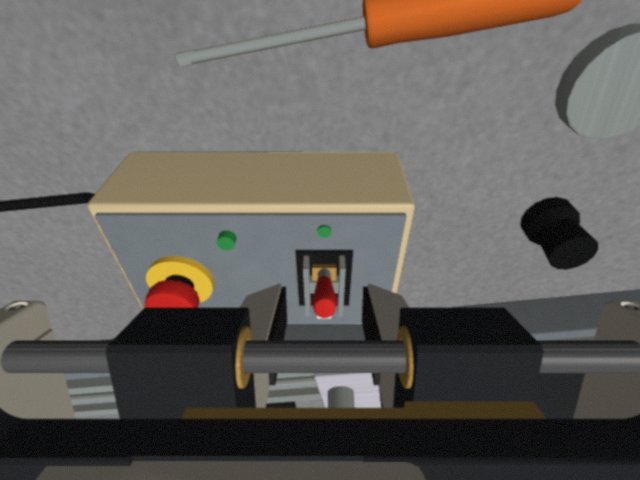

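The toggle grip at (324,300) is centred between the fingers, so I'll close on it.

Request:
send_rows --deltas '[{"tx": 0,"ty": 0,"tz": 0,"wx": 0,"wy": 0,"wz": 0},{"tx": 0,"ty": 0,"tz": 0,"wx": 0,"wy": 0,"wz": 0},{"tx": 0,"ty": 0,"tz": 0,"wx": 0,"wy": 0,"wz": 0},{"tx": 0,"ty": 0,"tz": 0,"wx": 0,"wy": 0,"wz": 0},{"tx": 0,"ty": 0,"tz": 0,"wx": 0,"wy": 0,"wz": 0},{"tx": 0,"ty": 0,"tz": 0,"wx": 0,"wy": 0,"wz": 0},{"tx": 0,"ty": 0,"tz": 0,"wx": 0,"wy": 0,"wz": 0},{"tx": 0,"ty": 0,"tz": 0,"wx": 0,"wy": 0,"wz": 0},{"tx": 0,"ty": 0,"tz": 0,"wx": 0,"wy": 0,"wz": 0},{"tx": 0,"ty": 0,"tz": 0,"wx": 0,"wy": 0,"wz": 0}]' --grip 0 --grip_force 35

```text
clock: 6.6
ee_pos: [636.9, 284.2, 108.8]
eef_rot: [-3.049, 0.167, 0.651]
wrist_force: [-0.1, 1.2, 1.7]
grip_width: 8.5
grasp_force: 35.0
```

Request:
send_rows --deltas '[{"tx": 0.0005,"ty": 0,"tz": 0.0011,"wx": 0,"wy": 0,"wz": 0},{"tx": 0.0005,"ty": 0,"tz": 0.0011,"wx": 0,"wy": 0,"wz": 0},{"tx": 0.0005,"ty": -0.0001,"tz": 0.0011,"wx": 0,"wy": 0,"wz": 0},{"tx": 0.0005,"ty": -0.0001,"tz": 0.0011,"wx": 0,"wy": 0,"wz": 0},{"tx": 0.0005,"ty": -0.0001,"tz": 0.0011,"wx": 0,"wy": 0,"wz": 0},{"tx": 0.0005,"ty": -0.0001,"tz": 0.0011,"wx": 0,"wy": 0,"wz": 0},{"tx": 0.0005,"ty": 0,"tz": 0.0011,"wx": 0,"wy": 0,"wz": 0},{"tx": 0,"ty": 0,"tz": 0,"wx": 0,"wy": 0,"wz": 0},{"tx": 0,"ty": 0,"tz": 0,"wx": 0,"wy": 0,"wz": 0},{"tx": 0,"ty": 0,"tz": 0,"wx": 0,"wy": 0,"wz": 0}]'

```text
clock: 7.85
ee_pos: [640.3, 283.7, 116.4]
eef_rot: [-3.05, 0.166, 0.652]
wrist_force: [-3.6, 1.4, -5.3]
grip_width: 7.9
grasp_force: 35.0
```

Run:
```python
from h import *
d=cam("wrist"); s=cam("side"); a=d["img"][200:400,170:480]; b=s["img"][220:370,100:280]
c=np.zeros((600,800,3),np.uint8); c[:400,:620]=cv2.resize(a,(620,400)); 
b=cv2.resize(b,(240,200)); c[400:,:240]=b
e=cam("scene")["img"][270:400,310:470]; c[400:,250:496]=cv2.resize(e,(246,200))
cv2.imwrite("pics/t1.png",c[:,:,::-1])
```

```text
(no output)
```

View pics/t1.png

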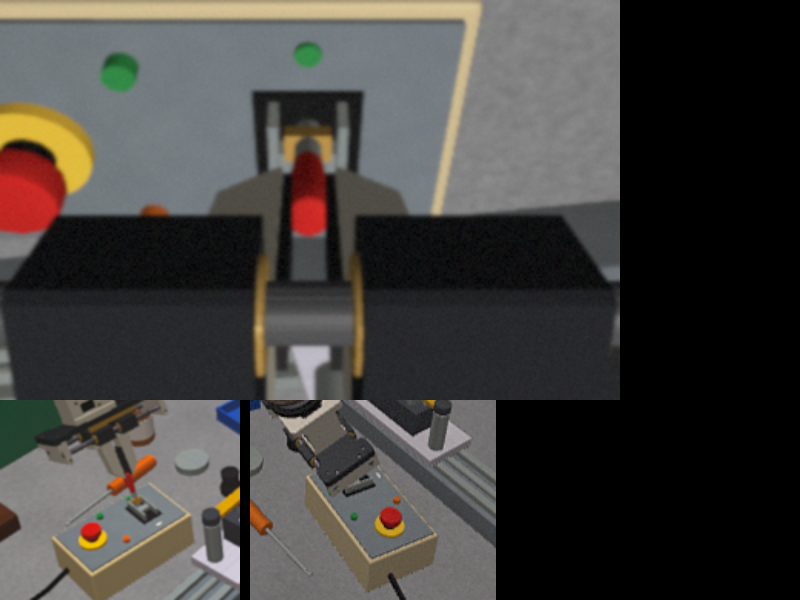

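Run:
```python
from h import *
s=state(); Rt=R.from_rotvec(s["eef_rot"]).as_matrix(); t=np.array(s["ee_pos"]); d=cam("wrist")
hsv=cv2.cvtColor(d["img"],cv2.COLOR_RGB2HSV);H,S,V=[hsv[...,i].astype(int) for i in range(3)]
m=((H<6)|(H>174))&(S>150)&(V>70); v,u=np.mgrid[0:480,0:640]; m&=(abs(u-324)<20)&(v>255)&(v<330)
ys,xs=np.nonzero(m); print(ys.min(),ys.max(),xs.min(),xs.max())
P=cloud(d)[m]; L=(P-t)@Rt   # tool frame
for lo in range(-10,32,4):
    k=(L[:,2]>=lo)&(L[:,2]<lo+4)
    if k.sum(): print(lo,k.sum(),L[k].mean(0).round(1),"x",L[k][:,0].min().round(1),L[k][:,0].max().round(1))
```

```text
276 317 315 333
-10 27 [ 2.1  1.3 -7.5] x -1.1 6.1
-6 213 [-0.5  1.6 -2.7] x -5.8 4.4
-2 140 [ 1.6  1.9 -0.7] x -6.6 5.4
2 63 [4.5 1.6 3.8] x 3.2 5.8
6 44 [4.6 1.9 7.9] x 3.0 5.4
10 39 [ 4.1  1.8 12.1] x 2.9 5.1
14 35 [ 3.9  1.5 16. ] x 2.4 4.6
18 27 [ 3.5  1.2 19.9] x 2.0 4.3
22 22 [ 3.3  1.3 23.8] x 2.0 4.1
26 1 [ 2.2 -1.3 26.2] x 2.2 2.2
```

By depth, the grip is centred between the pads: its end cap is at tool z about -2, and its axis is within 1 mm of the pads' middle. I'll pull slightly more and swing to upright.

Request:
send_rows --deltas '[{"tx": 0.0006,"ty": 0,"tz": 0.0014,"wx": 0,"wy": 0,"wz": 0},{"tx": 0,"ty": 0,"tz": 0,"wx": 0,"wy": 0,"wz": 0},{"tx": -0.0064,"ty": 0.0007,"tz": 0.0026,"wx": -0.534,"wy": -4.784,"wz": 0},{"tx": -0.0067,"ty": 0.0007,"tz": 0.002,"wx": -0.534,"wy": -4.784,"wz": 0},{"tx": -0.0068,"ty": 0.0008,"tz": 0.0014,"wx": -0.534,"wy": -4.784,"wz": 0},{"tx": -0.0069,"ty": 0.0008,"tz": 0.0009,"wx": -0.534,"wy": -4.784,"wz": 0},{"tx": -0.0069,"ty": 0.0008,"tz": 0.0003,"wx": -0.534,"wy": -4.784,"wz": 0},{"tx": 0,"ty": 0,"tz": 0,"wx": 0,"wy": 0,"wz": 0},{"tx": 0,"ty": 0,"tz": 0,"wx": 0,"wy": 0,"wz": 0},{"tx": 0,"ty": 0,"tz": 0,"wx": 0,"wy": 0,"wz": 0}]'

```text
clock: 9.3
ee_pos: [608.6, 287.3, 125.1]
eef_rot: [3.133, -0.176, -0.002]
wrist_force: [0.3, 0.7, -7.0]
grip_width: 8.0
grasp_force: 35.0
```

Request:
send_rows --deltas '[{"tx": -0.0069,"ty": 0.0008,"tz": -0.0003,"wx": -0.534,"wy": -4.784,"wz": 0},{"tx": -0.0069,"ty": 0.0008,"tz": -0.0009,"wx": -0.534,"wy": -4.784,"wz": 0},{"tx": -0.0068,"ty": 0.0008,"tz": -0.0014,"wx": -0.534,"wy": -4.784,"wz": 0},{"tx": -0.0067,"ty": 0.0007,"tz": -0.002,"wx": -0.534,"wy": -4.784,"wz": 0},{"tx": -0.0064,"ty": 0.0007,"tz": -0.0026,"wx": -0.534,"wy": -4.784,"wz": 0},{"tx": 0,"ty": 0,"tz": 0,"wx": 0,"wy": 0,"wz": 0},{"tx": 0,"ty": 0,"tz": 0,"wx": 0,"wy": 0,"wz": 0},{"tx": 0,"ty": 0,"tz": 0,"wx": 0,"wy": 0,"wz": 0},{"tx": 0,"ty": 0,"tz": 0,"wx": 0,"wy": 0,"wz": 0},{"tx": 0,"ty": 0,"tz": 0,"wx": 0,"wy": 0,"wz": 0}]'

```text
clock: 10.55
ee_pos: [576.2, 291.4, 115.8]
eef_rot: [3.05, -0.168, 0.595]
wrist_force: [5.0, -0.1, -5.5]
grip_width: 7.9
grasp_force: 35.0
```

Run:
```python
from h import *
s=state(); Rt=R.from_rotvec(s["eef_rot"]).as_matrix(); print(np.round(s["ee_pos"],1),Rt.round(3)[:,2],np.degrees(np.arcsin(Rt[0,2])),np.round(s["joint_pos"],3),np.round(s["wrist_torque"],2))
```

```text
[576.2 291.4 115.8] [ 0.373 -0.05  -0.927] 21.89221247599652 [-0.92   0.468  0.319  1.961  0.282  0.472 -2.569] [-0.13 -0.19 -0.09]
```

Request:
send_rows --deltas '[{"tx": -0.0005,"ty": 0,"tz": 0,"wx": -1,"wy": 0.1,"wz": 2.3},{"tx": -0.0005,"ty": 0,"tz": 0,"wx": -1,"wy": 0.1,"wz": 2.3},{"tx": 0,"ty": 0,"tz": 0,"wx": -1,"wy": 0.1,"wz": 2.3},{"tx": 0.0006,"ty": -0.0001,"tz": -0.0013,"wx": 0,"wy": 0,"wz": 0},{"tx": 0.0006,"ty": 0,"tz": -0.0013,"wx": 0,"wy": 0,"wz": 0},{"tx": 0.0006,"ty": -0.0001,"tz": -0.0013,"wx": 0,"wy": 0,"wz": 0},{"tx": 0.0006,"ty": -0.0001,"tz": -0.0013,"wx": 0,"wy": 0,"wz": 0},{"tx": 0,"ty": 0,"tz": 0,"wx": 0,"wy": 0,"wz": 0},{"tx": 0,"ty": 0,"tz": 0,"wx": 0,"wy": 0,"wz": 0},{"tx": 0,"ty": 0,"tz": 0,"wx": 0,"wy": 0,"wz": 0}]'

```text
clock: 11.8
ee_pos: [578.1, 291.2, 111.1]
eef_rot: [3.027, 0.03, 0.589]
wrist_force: [5.7, -2.2, -3.7]
grip_width: 8.2
grasp_force: 35.0
```

Run:
```python
from h import *
s=state(); Rt=R.from_rotvec(s["eef_rot"]).as_matrix(); print(np.round(s["ee_pos"],1),Rt.round(3)[:,2],Rt.round(3)[:,1],np.round(s["joint_pos"],3),np.round(s["wrist_force"],1),np.round(s["wrist_torque"],2),s["grip_width"])
```

```text
[578.1 291.2 111.1] [ 0.375 -0.053 -0.925] [ 0.008 -0.998  0.06 ] [-0.897  0.476  0.291  1.959  0.319  0.468 -2.473] [ 5.7 -2.2 -3.7] [-0.2  -0.36 -0.18] 8.159103792563162
```

Request:
send_rows --deltas '[{"tx": 0,"ty": 0,"tz": 0,"wx": 0,"wy": 0,"wz": 0},{"tx": 0,"ty": 0,"tz": 0,"wx": 0,"wy": 0,"wz": 0},{"tx": 0,"ty": 0,"tz": 0,"wx": 0,"wy": 0,"wz": 0},{"tx": 0,"ty": 0,"tz": 0,"wx": 0,"wy": 0,"wz": 0},{"tx": -0.004,"ty": 0,"tz": 0.01,"wx": 0,"wy": 0,"wz": 0},{"tx": -0.008,"ty": 0,"tz": 0.02,"wx": 0,"wy": 0,"wz": 0},{"tx": -0.008,"ty": 0,"tz": 0.02,"wx": 0,"wy": 0,"wz": 0},{"tx": -0.008,"ty": -0.02,"tz": 0.04,"wx": 0,"wy": 3,"wz": 2},{"tx": -0.008,"ty": -0.03,"tz": 0.04,"wx": 0,"wy": 5,"wz": 2},{"tx": -0.008,"ty": -0.03,"tz": 0.04,"wx": 0,"wy": 5,"wz": 2}]' --grip 0.4

```text
clock: 13.05
ee_pos: [531.1, 210.4, 282.5]
eef_rot: [3.092, 0.206, 0.242]
wrist_force: [1.5, -0.7, -0.8]
grip_width: 36.7
grasp_force: 0.0
```

Run:
```python
from h import *
s=state(); Rt=R.from_rotvec(s["eef_rot"]).as_matrix(); print(np.round(s["ee_pos"],1),Rt.round(3)[:,2],Rt.round(3)[:,1],np.round(s["joint_pos"],3),np.round(s["wrist_force"],1),s["grip_width"])
d=cam("wrist"); a=cam("side"); b=cam("scene"); np.save("w5.npy",d,allow_pickle=True)
c=np.zeros((480,800,3),np.uint8); c[:480,:480]=d["img"][:,80:560]; c[:240,480:800]=cv2.resize(a["img"][230:360,110:284],(320,240)); c[240:,480:800]=cv2.resize(b["img"][270:390,310:470],(320,240))
cv2.imwrite("pics/t2.png",c[:,:,::-1])
```

```text
[531.1 210.4 282.5] [ 0.157 -0.023 -0.987] [ 0.129 -0.991  0.043] [-0.661  0.19   0.203  1.828  0.063  0.998 -1.933] [ 1.5 -0.7 -0.8] 36.7154481689607
```

View pics/t2.png

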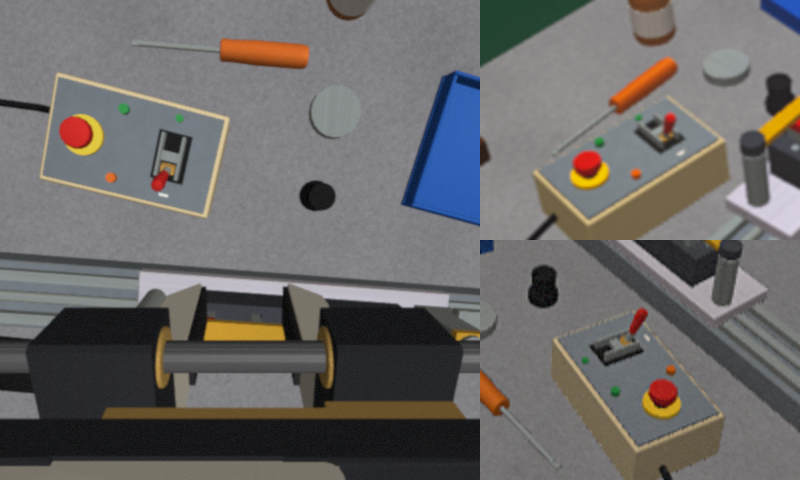

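The wrist crop shows the bat leaning over the white mark side (grip at about (162,178) in the montage). In the side and scene crops it sits low behind the bridge, so it is off and locked. Next is the pin.

Request:
send_rows --deltas '[{"tx": -0.0083,"ty": -0.0285,"tz": -0.0065,"wx": 0.16,"wy": 1.13,"wz": -0.6},{"tx": -0.0083,"ty": -0.0285,"tz": -0.0065,"wx": 0.16,"wy": 1.13,"wz": -0.6},{"tx": -0.0083,"ty": -0.0285,"tz": -0.0065,"wx": 0.16,"wy": 1.13,"wz": -0.6},{"tx": -0.0083,"ty": -0.0285,"tz": -0.0065,"wx": 0.16,"wy": 1.13,"wz": -0.6},{"tx": -0.0083,"ty": -0.0285,"tz": -0.0065,"wx": 0.16,"wy": 1.13,"wz": -0.6},{"tx": -0.0083,"ty": -0.0285,"tz": -0.0065,"wx": 0.16,"wy": 1.13,"wz": -0.6},{"tx": -0.0083,"ty": -0.0285,"tz": -0.0065,"wx": 0.16,"wy": 1.13,"wz": -0.6},{"tx": -0.0083,"ty": -0.0285,"tz": -0.0065,"wx": 0.16,"wy": 1.13,"wz": -0.6},{"tx": 0,"ty": 0,"tz": 0,"wx": 0,"wy": 0,"wz": 0},{"tx": 0,"ty": 0,"tz": 0,"wx": 0,"wy": 0,"wz": 0}]'

```text
clock: 14.45
ee_pos: [465.3, -15.7, 227.4]
eef_rot: [3.132, 0.076, -0.001]
wrist_force: [0.3, -0.4, 0.5]
grip_width: 36.6
grasp_force: 0.0
```

Run:
```python
from h import *
s=state(); Rt=R.from_rotvec(s["eef_rot"]).as_matrix(); t=np.array(s["ee_pos"]); print(np.round(t,1),Rt.round(3)[:,2],Rt.round(3)[:,1],np.round(s["joint_pos"],2))
d=cam("wrist"); save(d,"w6.png"); np.save("w6.npy",d,allow_pickle=True)
P=cloud(d); hsv=cv2.cvtColor(d["img"],cv2.COLOR_RGB2HSV);H,S,V=[hsv[...,i].astype(int) for i in range(3)]
m=((H<6)|(H>174))&(S>140)&(V>60)&(P[...,2]>140)&(P[...,2]<190)&(abs(P[...,1]+18)<30)
q=P[m]; print(m.sum(), q.mean(0).round(1), "top", np.median(q[q[:,2]>175],0).round(1) if (q[:,2]>175).any() else None, "x",np.percentile(q[:,0],[1,99]).round(1),"y",np.percentile(q[:,1],[1,99]).round(1),"z",np.percentile(q[:,2],[1,99]).round(1))
m=(abs(P[...,2]-100)<4)&(P[...,0]>435)&(P[...,0]<510)&(P[...,1]<-45)&(P[...,1]>-130)
print("keeper",m.sum(),np.median(P[m],0),cv2.minAreaRect(P[m][:,:2].astype(np.float32)))
yl=(H>18)&(H<32)&(S>150)&(V>90)&(abs(P[...,2]-144)<6); print("strap end ymin",P[yl][:,1].min() if yl.any() else None)
```

```text
[465.3 -15.7 227.4] [-0.    -0.009 -1.   ] [ 0.049 -0.999  0.009] [-0.37  0.14  0.37  2.02 -0.05  0.99 -1.5 ]
810 [469.  -18.  174.6] top [467.3 -18.1 178.5] x [459.  474.9] y [-25.7 -10.4] z [154.8 179.8]
keeper 3060 [469.19454071 -69.40520493  99.78192711] ((468.2891845703125, -74.63442993164062), (44.821651458740234, 60.18097686767578), 1.8643821477890015)
strap end ymin -32.408023776762036
```

View pics/w6.png

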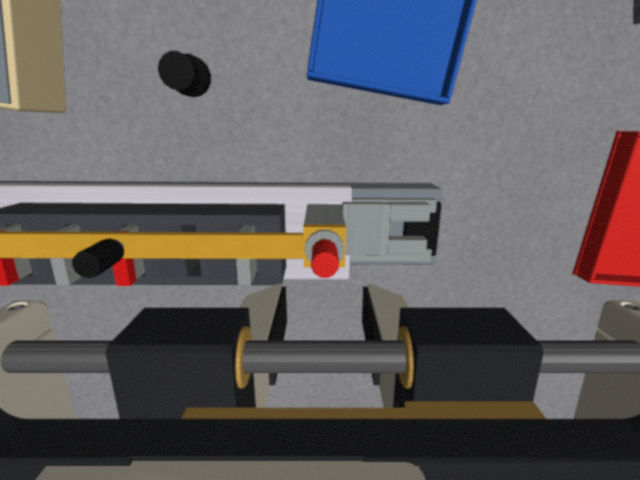

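The wrist view shows the pin knob at (325,258) above its collar, centred between the fingers. The keeper's prongs are at u = 390 to 433, with the notch at about v = 230.

Request:
send_rows --deltas '[{"tx": 0.0004,"ty": -0.0004,"tz": -0.0097,"wx": 0,"wy": 0,"wz": 0},{"tx": 0.0004,"ty": -0.0004,"tz": -0.0097,"wx": 0,"wy": 0,"wz": 0},{"tx": 0.0004,"ty": -0.0004,"tz": -0.0097,"wx": 0,"wy": 0,"wz": 0},{"tx": 0.0004,"ty": -0.0004,"tz": -0.0097,"wx": 0,"wy": 0,"wz": 0},{"tx": 0.0004,"ty": -0.0004,"tz": -0.0097,"wx": 0,"wy": 0,"wz": 0},{"tx": 0,"ty": 0,"tz": 0,"wx": 0,"wy": 0,"wz": 0},{"tx": 0,"ty": 0,"tz": 0,"wx": 0,"wy": 0,"wz": 0},{"tx": 0,"ty": 0,"tz": 0,"wx": 0,"wy": 0,"wz": 0},{"tx": 0,"ty": 0,"tz": 0,"wx": 0,"wy": 0,"wz": 0},{"tx": 0,"ty": 0,"tz": 0,"wx": 0,"wy": 0,"wz": 0}]'

```text
clock: 15.75
ee_pos: [467.8, -19.2, 179.7]
eef_rot: [3.132, 0.074, 0.001]
wrist_force: [0.3, -0.3, -0.3]
grip_width: 36.5
grasp_force: 0.0
```

Request:
send_rows --deltas '[{"tx": 0,"ty": 0,"tz": 0,"wx": 0,"wy": 0,"wz": 0},{"tx": 0,"ty": 0,"tz": 0,"wx": 0,"wy": 0,"wz": 0},{"tx": 0,"ty": 0,"tz": 0,"wx": 0,"wy": 0,"wz": 0},{"tx": 0,"ty": 0,"tz": 0,"wx": 0,"wy": 0,"wz": 0},{"tx": 0,"ty": 0,"tz": 0,"wx": 0,"wy": 0,"wz": 0},{"tx": 0,"ty": 0,"tz": 0,"wx": 0,"wy": 0,"wz": 0},{"tx": 0,"ty": 0,"tz": 0,"wx": 0,"wy": 0,"wz": 0},{"tx": 0,"ty": 0,"tz": 0.001,"wx": 0,"wy": 0,"wz": 0},{"tx": 0,"ty": 0,"tz": 0.002,"wx": 0,"wy": 0,"wz": 0},{"tx": 0,"ty": 0,"tz": 0.003,"wx": 0,"wy": 0,"wz": 0}]' --grip 0 --grip_force 15

```text
clock: 17.0
ee_pos: [467.6, -19.2, 185.6]
eef_rot: [3.131, 0.073, -0.0]
wrist_force: [-1.4, -0.4, 0.1]
grip_width: 0.4
grasp_force: 0.0
```

Run:
```python
from h import *
s=state(); print(np.round(s["ee_pos"],1),np.round(s["wrist_force"],1),s["grip_width"],s["grasp_force"])
d=np.load("w6.npy",allow_pickle=True).item(); P=cloud(d)
m=(abs(P[...,2]-100)<4)&(P[...,0]>435)&(P[...,0]<510)&(P[...,1]<-80)&(P[...,1]>-130)
for y in range(-104,-80,4):
    k=m&(abs(P[...,1]-y)<2); x=np.sort(P[...,0][k]); 
    g=np.diff(x); i=g.argmax(); print(y,k.sum(),x[0].round(1),x[i].round(1),x[i+1].round(1),x[-1].round(1))
m2=(abs(P[...,2]-100)<4)&(P[...,0]>435)&(P[...,0]<510)&(P[...,1]<-45); print("ymin",np.percentile(P[m2][:,1],1))
k=m2&(abs(P[...,0]-469)<3); print("notch inner y", P[k][:,1].min())
```

```text
[467.6 -19.2 185.6] [-1.4 -0.4  0.1] 0.3601126992750504 0.0
-104 104 447.3 461.9 478.0 491.6
-100 167 447.1 461.6 477.8 491.4
-96 170 447.2 461.5 477.6 491.4
-92 165 447.1 461.1 477.6 491.3
-88 173 446.5 461.0 477.1 491.1
-84 165 446.5 460.8 477.3 491.0
ymin -103.7525338891997
notch inner y -72.50197564305608
```

Run:
```python
from h import *
d=cam("wrist"); a=cam("side"); np.save("w7.npy",d,allow_pickle=True)
c=np.zeros((600,800,3),np.uint8); c[:480,:640]=d["img"]; c[:,640-160:800]=0; c[:480,:480]=d["img"][:,80:560]; c[:320,480:800]=cv2.resize(a["img"][160:300,280:420],(320,320)); b=cam("scene"); c[320:,480:800]=cv2.resize(b["img"][150:270,290:430],(320,280))
cv2.imwrite("pics/t3.png",c[:,:,::-1])
```

```text
(no output)
```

View pics/t3.png

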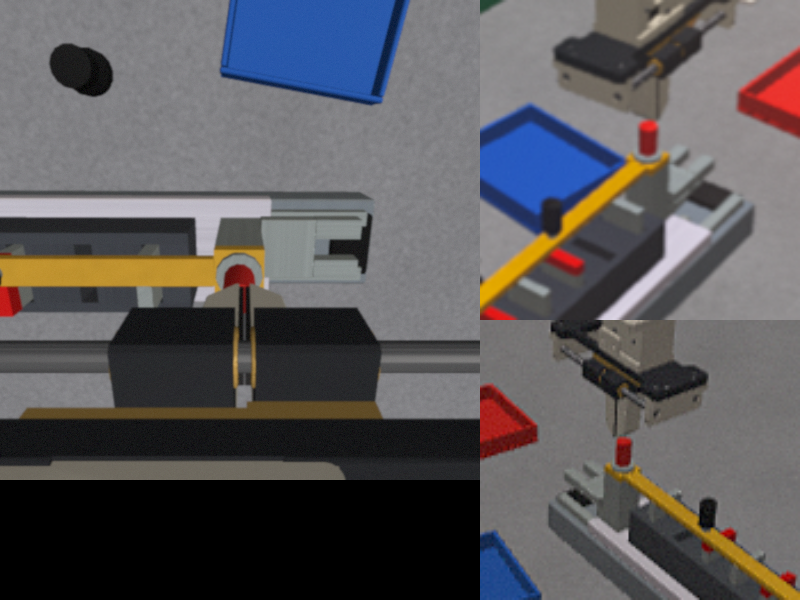

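The crops show the closed fingertips about 10 mm above the red knob, so the fingers sit higher than I assumed. I'll measure the real fingertip offset.

Run:
```python
from h import *
s=state(); t=np.array(s["ee_pos"]); Rt=R.from_rotvec(s["eef_rot"]).as_matrix()
for n in("side","scene"):
    d=cam(n); P=cloud(d); L=(P-t)@Rt
    m=(abs(L[...,0])<25)&(abs(L[...,1])<30)&(L[...,2]>-60)&(L[...,2]<60)
    hsv=cv2.cvtColor(d["img"],cv2.COLOR_RGB2HSV); m&=~((hsv[...,1]>140)&((hsv[...,0]<33)|(hsv[...,0]>170)))
    q=L[m]
    h,e=np.histogram(q[:,2],np.arange(-60,61,5)); print(n,list(zip(e[:-1].astype(int),h)))
    k=(q[:,2]>-40)&(q[:,2]<5); print("x,y extents",np.percentile(q[k][:,0],[2,98]).round(1),np.percentile(q[k][:,1],[2,98]).round(1))
d=np.load("w7.npy",allow_pickle=True).item(); P=cloud(d); L=(P-t)@Rt
# finger tip pixels: montage (240,290)->u 320
for v in range(280,345,6): print(v,[L[v,u].round(0).tolist() for u in(300,312,332)])
```

```text
side [(np.int64(-60), np.int64(1)), (np.int64(-55), np.int64(12)), (np.int64(-50), np.int64(16)), (np.int64(-45), np.int64(21)), (np.int64(-40), np.int64(34)), (np.int64(-35), np.int64(32)), (np.int64(-30), np.int64(33)), (np.int64(-25), np.int64(27)), (np.int64(-20), np.int64(31)), (np.int64(-15), np.int64(24)), (np.int64(-10), np.int64(13)), (np.int64(-5), np.int64(5)), (np.int64(0), np.int64(0)), (np.int64(5), np.int64(3)), (np.int64(10), np.int64(2)), (np.int64(15), np.int64(2)), (np.int64(20), np.int64(3)), (np.int64(25), np.int64(1)), (np.int64(30), np.int64(26)), (np.int64(35), np.int64(35)), (np.int64(40), np.int64(5)), (np.int64(45), np.int64(16)), (np.int64(50), np.int64(21)), (np.int64(55), np.int64(24))]
x,y extents [-12.6   6.1] [-19.9  17.5]
scene [(np.int64(-60), np.int64(3)), (np.int64(-55), np.int64(8)), (np.int64(-50), np.int64(17)), (np.int64(-45), np.int64(19)), (np.int64(-40), np.int64(32)), (np.int64(-35), np.int64(26)), (np.int64(-30), np.int64(23)), (np.int64(-25), np.int64(25)), (np.int64(-20), np.int64(23)), (np.int64(-15), np.int64(18)), (np.int64(-10), np.
[... 458 characters left out ...]
.0, -5.0, 13.0], [3.0, 6.0, 19.0]]
286 [[-8.0, -13.0, 37.0], [10.0, -4.0, -3.0], [10.0, 5.0, -3.0]]
292 [[11.0, -9.0, -10.0], [10.0, -4.0, -9.0], [10.0, 5.0, -9.0]]
298 [[10.0, -9.0, -16.0], [10.0, -4.0, -16.0], [10.0, 5.0, -16.0]]
304 [[11.0, -9.0, -21.0], [10.0, -4.0, -21.0], [10.0, 5.0, -21.0]]
310 [[35.0, -5.0, -72.0], [36.0, -2.0, -73.0], [11.0, 5.0, -27.0]]
316 [[36.0, -5.0, -76.0], [36.0, -2.0, -76.0], [11.0, 5.0, -32.0]]
322 [[35.0, -5.0, -77.0], [36.0, -2.0, -79.0], [11.0, 5.0, -36.0]]
328 [[35.0, -4.0, -81.0], [36.0, -1.0, -81.0], [34.0, 3.0, -78.0]]
334 [[36.0, -4.0, -85.0], [36.0, -1.0, -85.0], [33.0, 3.0, -81.0]]
340 [[36.0, -4.0, -86.0], [36.0, -1.0, -87.0], [33.0, 3.0, -83.0]]
```

Depth shows the physical fingertips at tool z of about 0, so the reported position is the fingertips rather than 25 mm behind them. I'll plan on that basis from here. I'll open, descend 31 mm and grip.

Request:
send_rows --deltas '[{"tx": 0,"ty": 0,"tz": 0,"wx": 0,"wy": 0,"wz": 0},{"tx": 0,"ty": 0,"tz": 0,"wx": 0,"wy": 0,"wz": 0},{"tx": 0,"ty": 0,"tz": 0,"wx": 0,"wy": 0,"wz": 0},{"tx": 0,"ty": 0,"tz": 0,"wx": 0,"wy": 0,"wz": 0},{"tx": 0,"ty": 0.0002,"tz": -0.0078,"wx": 0,"wy": 0,"wz": 0},{"tx": 0,"ty": 0.0002,"tz": -0.0078,"wx": 0,"wy": 0,"wz": 0},{"tx": 0,"ty": 0.0002,"tz": -0.0078,"wx": 0,"wy": 0,"wz": 0},{"tx": 0,"ty": 0.0002,"tz": -0.0078,"wx": 0,"wy": 0,"wz": 0},{"tx": 0,"ty": 0,"tz": 0,"wx": 0,"wy": 0,"wz": 0},{"tx": 0,"ty": 0,"tz": 0,"wx": 0,"wy": 0,"wz": 0}]' --grip 0.4

```text
clock: 18.5
ee_pos: [467.8, -18.5, 154.3]
eef_rot: [3.131, 0.073, 0.0]
wrist_force: [-0.5, 0.1, -0.5]
grip_width: 36.5
grasp_force: 0.0
```

Request:
send_rows --deltas '[{"tx": 0,"ty": 0,"tz": 0,"wx": 0,"wy": 0,"wz": 0},{"tx": 0,"ty": 0,"tz": 0,"wx": 0,"wy": 0,"wz": 0},{"tx": 0,"ty": 0,"tz": 0,"wx": 0,"wy": 0,"wz": 0},{"tx": 0,"ty": 0,"tz": 0,"wx": 0,"wy": 0,"wz": 0},{"tx": 0,"ty": 0,"tz": 0,"wx": 0,"wy": 0,"wz": 0},{"tx": 0,"ty": 0,"tz": 0,"wx": 0,"wy": 0,"wz": 0},{"tx": 0,"ty": 0,"tz": 0,"wx": 0,"wy": 0,"wz": 0},{"tx": 0,"ty": 0,"tz": 0,"wx": 0,"wy": 0,"wz": 0},{"tx": 0,"ty": 0,"tz": 0,"wx": 0,"wy": 0,"wz": 0},{"tx": 0,"ty": 0,"tz": 0,"wx": 0,"wy": 0,"wz": 0}]' --grip 0 --grip_force 20

```text
clock: 19.75
ee_pos: [467.9, -18.3, 154.5]
eef_rot: [3.132, 0.074, 0.001]
wrist_force: [0.0, 2.5, 5.1]
grip_width: 17.2
grasp_force: 20.0
```

Request:
send_rows --deltas '[{"tx": 0,"ty": 0,"tz": 0.004,"wx": 0,"wy": 0,"wz": 0},{"tx": 0,"ty": 0,"tz": 0.006,"wx": 0,"wy": 0,"wz": 0},{"tx": 0,"ty": 0,"tz": 0.008,"wx": 0,"wy": 0,"wz": 0},{"tx": 0,"ty": 0,"tz": 0.009,"wx": 0,"wy": 0,"wz": 0},{"tx": 0,"ty": 0,"tz": 0.009,"wx": 0,"wy": 0,"wz": 0},{"tx": 0,"ty": 0,"tz": 0.009,"wx": 0,"wy": 0,"wz": 0},{"tx": 0,"ty": 0,"tz": 0.009,"wx": 0,"wy": 0,"wz": 0},{"tx": 0,"ty": 0,"tz": 0.009,"wx": 0,"wy": 0,"wz": 0},{"tx": 0,"ty": 0,"tz": 0.009,"wx": 0,"wy": 0,"wz": 0},{"tx": 0,"ty": 0,"tz": 0,"wx": 0,"wy": 0,"wz": 0}]'

```text
clock: 21.0
ee_pos: [468.3, -18.5, 227.1]
eef_rot: [3.132, 0.073, 0.003]
wrist_force: [-0.0, 0.6, -0.7]
grip_width: 17.4
grasp_force: 20.0
```

Run:
```python
from h import *
s=state(); t=np.array(s["ee_pos"]); Rt=R.from_rotvec(s["eef_rot"]).as_matrix(); print(t.round(1),np.round(s["wrist_force"],1),s["grip_width"])
# pin shank in side+scene: thin column under tool
for n in("side","scene"):
    d=cam(n); P=cloud(d); m=(abs(P[...,0]-t[0])<22)&(abs(P[...,1]-t[1])<22)&(P[...,2]>t[2]-80)&(P[...,2]<t[2]+3); q=P[m]
    for lo in range(-80,4,10):
        k=(q[:,2]-t[2]>=lo)&(q[:,2]-t[2]<lo+10)
        if k.sum()>1: print(n,lo,k.sum(),q[k].mean(0).round(1))
```

```text
[468.3 -18.5 227.1] [-0.   0.6 -0.7] 17.386030618506947
side -80 19 [463.3  -9.8 148.4]
side -70 11 [464.3 -16.8 163.3]
side -60 22 [464.4 -16.3 172.1]
side -50 19 [465.1 -17.1 182. ]
side -40 18 [465.5 -16.2 191.9]
side -30 21 [464.4 -16.1 201.9]
side -20 13 [463.5 -14.3 211.8]
side -10 62 [461.8 -14.2 222.1]
side 0 7 [460.1 -25.6 228.8]
scene -80 2 [465.5 -15.9 156.4]
scene -70 10 [467.1 -15.8 162.3]
scene -60 11 [466.5 -14.9 172. ]
scene -50 13 [466.1 -14.8 182.1]
scene -40 13 [467.1 -14.6 192.6]
scene -30 15 [467.3 -15.1 202.8]
scene -20 9 [468.2 -12.5 213.7]
scene -10 38 [469.6 -12.7 220.4]
scene 0 10 [473.2 -16.7 229.1]
```

Request:
send_rows --deltas '[{"tx": 0.0003,"ty": -0.0133,"tz": 0,"wx": 0,"wy": 0,"wz": 0},{"tx": 0.0003,"ty": -0.0133,"tz": 0,"wx": 0,"wy": 0,"wz": 0},{"tx": 0.0004,"ty": -0.0133,"tz": 0,"wx": 0,"wy": 0,"wz": 0},{"tx": 0.0004,"ty": -0.0133,"tz": 0,"wx": 0,"wy": 0,"wz": 0},{"tx": 0.0004,"ty": -0.0133,"tz": 0,"wx": 0,"wy": 0,"wz": 0},{"tx": 0,"ty": 0,"tz": -0.015,"wx": 0,"wy": 0,"wz": 0},{"tx": 0,"ty": 0,"tz": -0.015,"wx": 0,"wy": 0,"wz": 0},{"tx": 0,"ty": 0,"tz": -0.015,"wx": 0,"wy": 0,"wz": 0},{"tx": 0,"ty": 0,"tz": -0.003,"wx": 0,"wy": 0,"wz": 0},{"tx": 0,"ty": 0,"tz": 0,"wx": 0,"wy": 0,"wz": 0}]'

```text
clock: 22.35
ee_pos: [469.3, -84.7, 177.9]
eef_rot: [3.131, 0.074, -0.001]
wrist_force: [-0.2, -0.3, -1.0]
grip_width: 17.1
grasp_force: 20.0
```

Run:
```python
from h import *
s=state(); t=np.array(s["ee_pos"]); print(t.round(1),np.round(s["wrist_force"],1),s["grip_width"])
W=cam("wrist"); a=cam("side"); b=cam("scene")
for n,d in(("side",a),("scene",b),("wrist",W)):
    P=cloud(d); m=(abs(P[...,0]-t[0])<14)&(abs(P[...,1]-t[1])<14)&(P[...,2]>108)&(P[...,2]<160)
    print(n,"shank",m.sum(),P[m].mean(0).round(1),"zmin",P[m][:,2].min().round(1))
    m=(abs(P[...,2]-100)<4)&(P[...,0]>435)&(P[...,0]<510)&(P[...,1]<-76)&(P[...,1]>-130); q=P[m]
    x0=q[:,0]
    for y in(-98,-88,-78):
        k=abs(q[:,1]-y)<4
        if k.sum()<4: continue
        x=np.sort(q[k][:,0]); g=np.diff(x);i=g.argmax(); print("  y",y,x[0].round(1),x[i].round(1),x[i+1].round(1),x[-1].round(1),"ymin",q[:,1].min().round(1))
c=np.zeros((400,800,3),np.uint8); c[:,:400]=cv2.resize(a["img"][170:270,320:420],(400,400)); c[:,400:]=cv2.resize(b["img"][165:265,290:390],(400,400)); cv2.imwrite("pics/t4.png",c[:,:,::-1])
```

```text
[469.3 -84.7 177.9] [-0.2 -0.3 -1. ] 17.0707035328423
side shank 78 [465.9 -82.9 134.4] zmin 108.3
  y -98 446.8 462.1 479.7 493.2 ymin -103.1
  y -88 445.1 461.2 475.4 489.3 ymin -103.1
  y -78 446.7 462.5 475.4 483.0 ymin -103.1
scene shank 54 [468.9 -81.5 133.6] zmin 109.5
  y -98 446.8 461.9 476.9 491.2 ymin -101.3
  y -88 446.7 461.1 475.8 491.4 ymin -101.3
  y -78 443.6 457.2 479.4 490.1 ymin -101.3
wrist shank 319 [471.4 -86.6 129.8] zmin 110.4
  y -98 448.3 461.6 476.9 491.5 ymin -105.1
  y -88 476.6 479.2 479.6 491.1 ymin -105.1
  y -78 448.6 460.7 476.3 490.7 ymin -105.1
```

View pics/t4.png

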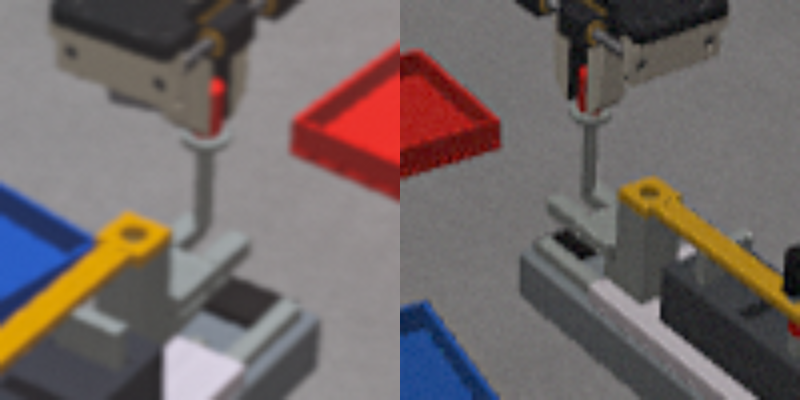

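The crops show the pin hanging upright with its shank over the keeper's notch, between the prongs. I'll correct x by 1 mm and lower.

Request:
send_rows --deltas '[{"tx": 0.001,"ty": 0,"tz": 0,"wx": 0,"wy": 0,"wz": 0},{"tx": 0,"ty": 0.0005,"tz": -0.005,"wx": 0,"wy": 0,"wz": 0},{"tx": 0,"ty": 0,"tz": -0.008,"wx": 0,"wy": 0,"wz": 0},{"tx": 0,"ty": 0,"tz": -0.008,"wx": 0,"wy": 0,"wz": 0},{"tx": 0,"ty": 0,"tz": -0.008,"wx": 0,"wy": 0,"wz": 0},{"tx": 0,"ty": 0,"tz": -0.008,"wx": 0,"wy": 0,"wz": 0},{"tx": 0,"ty": 0,"tz": -0.008,"wx": 0,"wy": 0,"wz": 0},{"tx": 0,"ty": 0,"tz": -0.008,"wx": 0,"wy": 0,"wz": 0},{"tx": 0,"ty": 0,"tz": -0.008,"wx": 0,"wy": 0,"wz": 0},{"tx": 0,"ty": 0,"tz": 0,"wx": 0,"wy": 0,"wz": 0}]'

```text
clock: 23.75
ee_pos: [469.9, -84.4, 116.6]
eef_rot: [3.131, 0.073, -0.002]
wrist_force: [-0.2, 0.4, -0.7]
grip_width: 17.1
grasp_force: 20.0
```

Request:
send_rows --deltas '[{"tx": 0,"ty": 0,"tz": -0.002,"wx": 0,"wy": 0,"wz": 0},{"tx": 0,"ty": 0,"tz": -0.002,"wx": 0,"wy": 0,"wz": 0},{"tx": 0,"ty": 0,"tz": -0.0015,"wx": 0,"wy": 0,"wz": 0},{"tx": 0,"ty": 0,"tz": 0,"wx": 0,"wy": 0,"wz": 0},{"tx": 0,"ty": 0,"tz": 0,"wx": 0,"wy": 0,"wz": 0},{"tx": 0,"ty": 0,"tz": 0,"wx": 0,"wy": 0,"wz": 0},{"tx": 0,"ty": 0,"tz": 0,"wx": 0,"wy": 0,"wz": 0},{"tx": 0,"ty": 0,"tz": 0,"wx": 0,"wy": 0,"wz": 0},{"tx": 0,"ty": 0,"tz": 0,"wx": 0,"wy": 0,"wz": 0},{"tx": 0,"ty": 0,"tz": 0,"wx": 0,"wy": 0,"wz": 0}]'

```text
clock: 25.0
ee_pos: [470.5, -84.4, 111.8]
eef_rot: [3.131, 0.073, 0.0]
wrist_force: [-0.4, -0.1, -1.5]
grip_width: 17.5
grasp_force: 20.0
```

Request:
send_rows --deltas '[{"tx": 0,"ty": 0,"tz": 0,"wx": 0,"wy": 0,"wz": 0},{"tx": 0,"ty": 0,"tz": 0,"wx": 0,"wy": 0,"wz": 0},{"tx": 0,"ty": 0,"tz": 0,"wx": 0,"wy": 0,"wz": 0},{"tx": 0,"ty": 0,"tz": 0,"wx": 0,"wy": 0,"wz": 0},{"tx": 0,"ty": 0,"tz": 0.005,"wx": 0,"wy": 0,"wz": 0},{"tx": 0,"ty": 0,"tz": 0.01,"wx": 0,"wy": 0,"wz": 0},{"tx": 0,"ty": 0,"tz": 0.025,"wx": 0,"wy": 0,"wz": 0},{"tx": 0,"ty": 0,"tz": 0.025,"wx": 0,"wy": 0,"wz": 0},{"tx": 0,"ty": 0,"tz": 0.025,"wx": 0,"wy": 0,"wz": 0},{"tx": 0,"ty": 0,"tz": 0.025,"wx": 0,"wy": 0,"wz": 0}]' --grip 0.4

```text
clock: 26.25
ee_pos: [470.5, -84.5, 228.4]
eef_rot: [3.132, 0.073, 0.002]
wrist_force: [-0.1, 0.5, 0.2]
grip_width: 36.7
grasp_force: 0.0
```

Run:
```python
from h import *
s=state(); t=np.array(s["ee_pos"]); print(t.round(1),np.round(s["joint_pos"],2))
W=cam("wrist"); a=cam("side"); b=cam("scene"); np.save("w8.npy",W,allow_pickle=True)
for n,d in(("side",a),("scene",b),("wrist",W)):
    P=cloud(d); hsv=cv2.cvtColor(d["img"],cv2.COLOR_RGB2HSV);H,S,V=[hsv[...,i].astype(int) for i in range(3)]
    m=((H<6)|(H>174))&(S>140)&(V>60)&(abs(P[...,0]-469)<30)&(abs(P[...,1]+84)<40)
    q=P[m]; print(n,len(q),q.mean(0).round(1),"z",q[:,2].min().round(1),q[:,2].max().round(1))
c=np.zeros((600,800,3),np.uint8); c[:300,:400]=cv2.resize(W["img"],(400,300)); c[:300,400:800]=cv2.resize(a["img"][170:290,310:470],(400,300)); c[300:,:400]=cv2.resize(b["img"][165:285,270:430],(400,300)); cv2.imwrite("pics/t5.png",c[:,:,::-1])
```

```text
[470.5 -84.5 228.4] [-0.27  0.16  0.43  1.99 -0.07  1.   -1.33]
side 86 [465.3 -81.1 127. ] z 109.7 138.4
scene 65 [471. -79. 122.] z 105.5 137.4
wrist 551 [471.2 -86.1 131.3] z 109.8 136.3
```

View pics/t5.png

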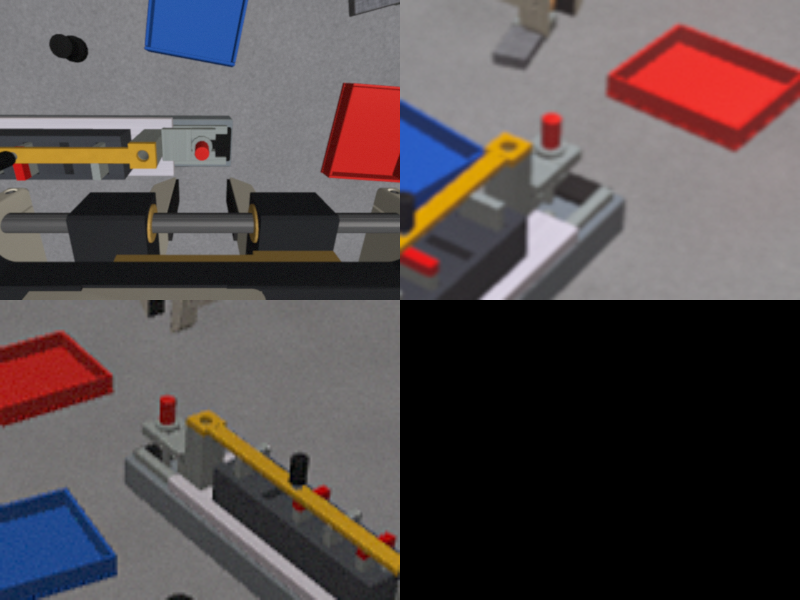

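The pin hangs upright in the keeper, knob z about 105 to 137 near (469,-84), and the strap hole is empty. Next I'll work out the strap hinge and knob.

Run:
```python
from h import *
D={n:np.load(f,allow_pickle=True).item() for n,f in(("scene","scene0.npy"),("side","side0.npy"),("w2","w2.npy"),("w8","w8.npy"),("w6","w6.npy"))}
for n,d in D.items():
    P=cloud(d)
    m=(abs(P[...,2]-150)<3)&(abs(P[...,0]-455)<40)&(abs(P[...,1]-287)<30)
    if m.sum()>5: print(n,"hinge top",m.sum(),P[m].mean(0).round(1),np.ptp(P[m][:,:2],axis=0).round(0))
    m=(abs(P[...,2]-180)<3)&(abs(P[...,0]-459)<30)&(abs(P[...,1]-129)<25)
    if m.sum()>3: print(n,"knob top",m.sum(),P[m].mean(0).round(1))
    hsv=cv2.cvtColor(d["img"],cv2.COLOR_RGB2HSV);H,S,V=[hsv[...,i].astype(int) for i in range(3)]
    m=(H>18)&(H<32)&(S>150)&(V>80)&(abs(P[...,2]-144)<4)&(P[...,0]<500)&(P[...,0]>420)&(P[...,1]<280)&(P[...,1]>10)
    q=P[m]
    if m.sum()>60:
        k=np.polyfit(q[:,1],q[:,0],1); print(n,"strap x at y=0,290:",np.polyval(k,[0,290]).round(1),"yaw",np.degrees(-np.arctan(k[0])).round(2))
```

```text
scene hinge top 63 [453.3 290.2 148.8] [25. 34.]
scene knob top 21 [459.1 130.6 178.4]
scene strap x at y=0,290: [466.2 454.6] yaw 2.29
side hinge top 125 [451.7 287.9 150.1] [26. 41.]
side knob top 45 [458.2 130.4 180. ]
side strap x at y=0,290: [463.5 451.6] yaw 2.36
w2 hinge top 430 [453.9 286.2 149.4] [25. 26.]
w2 knob top 243 [460.7 127.  179.5]
w2 strap x at y=0,290: [466.1 454.3] yaw 2.33
w8 strap x at y=0,290: [465.5 456.9] yaw 1.72
w6 knob top 644 [460.6 126.5 179.3]
w6 strap x at y=0,290: [466. 455.] yaw 2.17
```

Request:
send_rows --deltas '[{"tx": -0.0021,"ty": 0.0424,"tz": 0,"wx": 0,"wy": 0,"wz": 0},{"tx": -0.0021,"ty": 0.0424,"tz": 0,"wx": 0,"wy": 0,"wz": 0},{"tx": -0.0021,"ty": 0.0424,"tz": 0,"wx": 0,"wy": 0,"wz": 0},{"tx": -0.0021,"ty": 0.0424,"tz": 0,"wx": 0,"wy": 0,"wz": 0},{"tx": -0.0021,"ty": 0.0424,"tz": 0,"wx": 0,"wy": 0,"wz": 0},{"tx": 0,"ty": 0,"tz": -0.014,"wx": 0,"wy": 0,"wz": 0},{"tx": 0,"ty": 0,"tz": -0.02,"wx": 0,"wy": 0,"wz": 0},{"tx": 0,"ty": 0,"tz": -0.02,"wx": 0,"wy": 0,"wz": 0},{"tx": 0,"ty": 0,"tz": -0.019,"wx": 0,"wy": 0,"wz": 0},{"tx": 0,"ty": 0,"tz": 0,"wx": 0,"wy": 0,"wz": 0}]'

```text
clock: 27.65
ee_pos: [458.1, 125.8, 151.7]
eef_rot: [3.129, 0.071, -0.007]
wrist_force: [0.7, 0.4, -0.3]
grip_width: 37.0
grasp_force: 0.0
```

Request:
send_rows --deltas '[{"tx": 0,"ty": 0,"tz": 0,"wx": 0,"wy": 0,"wz": 0},{"tx": 0,"ty": 0,"tz": 0,"wx": 0,"wy": 0,"wz": 0},{"tx": 0,"ty": 0,"tz": 0,"wx": 0,"wy": 0,"wz": 0},{"tx": 0,"ty": 0,"tz": 0,"wx": 0,"wy": 0,"wz": 0},{"tx": 0,"ty": 0,"tz": 0,"wx": 0,"wy": 0,"wz": 0},{"tx": 0,"ty": 0,"tz": 0,"wx": 0,"wy": 0,"wz": 0},{"tx": 0,"ty": 0,"tz": 0,"wx": 0,"wy": 0,"wz": 0},{"tx": 0,"ty": 0,"tz": 0,"wx": 0,"wy": 0,"wz": 0},{"tx": 0,"ty": 0,"tz": 0,"wx": 0,"wy": 0,"wz": 0},{"tx": 0,"ty": 0,"tz": 0,"wx": 0,"wy": 0,"wz": 0}]' --grip 0 --grip_force 12

```text
clock: 28.9
ee_pos: [460.5, 129.2, 154.5]
eef_rot: [3.133, 0.075, 0.003]
wrist_force: [-0.0, 5.6, -0.2]
grip_width: 18.0
grasp_force: 12.0
```

Run:
```python
from h import *
s=state(); print(np.round(s["ee_pos"],1),np.round(s["joint_pos"],2),np.round(s["wrist_force"],1),s["grip_width"])
a=np.radians(-90+2.3); h=np.array([453.5,287.5]); p0=None
th=np.linspace(0,1.65,21)
# arc from measured start
q=h+160*np.c_[np.cos(a+th),np.sin(a+th)]
print(q[[0,10,20]].round(1)); print((np.diff(q,axis=0)/1000).round(4).tolist())
```

```text
[460.5 129.2 154.5] [-0.55  0.26  0.25  2.06 -0.08  0.83 -1.78] [-0.   5.6 -0.2] 17.9708369760548
[[459.9 127.6]
 [575.3 183.7]
 [612.4 306.6]]
[[0.0132, 0.0011], [0.013, 0.0022], [0.0128, 0.0032], [0.0125, 0.0043], [0.0121, 0.0053], [0.0116, 0.0063], [0.0111, 0.0072], [0.0104, 0.0081], [0.0097, 0.0089], [0.009, 0.0097], [0.0081, 0.0104], [0.0073, 0.011], [0.0063, 0.0116], [0.0053, 0.0121], [0.0043, 0.0125], [0.0033, 0.0128], [0.0022, 0.013], [0.0011, 0.0131], [0.0001, 0.0132], [-0.001, 0.0132]]
```

Request:
send_rows --deltas '[{"tx": 0.0132,"ty": 0.0011,"tz": 0,"wx": 0,"wy": 0,"wz": 4.7},{"tx": 0.013,"ty": 0.0022,"tz": 0,"wx": 0,"wy": 0,"wz": 4.7},{"tx": 0.0128,"ty": 0.0032,"tz": 0,"wx": 0,"wy": 0,"wz": 4.7},{"tx": 0.0125,"ty": 0.0043,"tz": 0,"wx": 0,"wy": 0,"wz": 4.7},{"tx": 0.0121,"ty": 0.0053,"tz": 0,"wx": 0,"wy": 0,"wz": 4.7},{"tx": 0.0116,"ty": 0.0063,"tz": 0,"wx": 0,"wy": 0,"wz": 4.7},{"tx": 0.0111,"ty": 0.0072,"tz": 0,"wx": 0,"wy": 0,"wz": 4.7},{"tx": 0.0104,"ty": 0.0081,"tz": 0,"wx": 0,"wy": 0,"wz": 4.7},{"tx": 0.0097,"ty": 0.0089,"tz": 0,"wx": 0,"wy": 0,"wz": 4.7},{"tx": 0.009,"ty": 0.0097,"tz": 0,"wx": 0,"wy": 0,"wz": 4.7}]'

```text
clock: 30.15
ee_pos: [574.9, 184.9, 154.4]
eef_rot: [2.842, 1.321, 0.005]
wrist_force: [-3.7, 2.1, 4.7]
grip_width: 17.8
grasp_force: 12.0
```

Request:
send_rows --deltas '[{"tx": 0.0081,"ty": 0.0104,"tz": 0,"wx": 0,"wy": 0,"wz": 4.7},{"tx": 0.0073,"ty": 0.011,"tz": 0,"wx": 0,"wy": 0,"wz": 4.7},{"tx": 0.0063,"ty": 0.0116,"tz": 0,"wx": 0,"wy": 0,"wz": 4.7},{"tx": 0.0053,"ty": 0.0121,"tz": 0,"wx": 0,"wy": 0,"wz": 4.7},{"tx": 0.0043,"ty": 0.0125,"tz": 0,"wx": 0,"wy": 0,"wz": 4.7},{"tx": 0.0033,"ty": 0.0128,"tz": 0,"wx": 0,"wy": 0,"wz": 4.7},{"tx": 0.0022,"ty": 0.013,"tz": 0,"wx": 0,"wy": 0,"wz": 4.7},{"tx": 0.0011,"ty": 0.0131,"tz": 0,"wx": 0,"wy": 0,"wz": 4.7},{"tx": 0.0001,"ty": 0.0132,"tz": 0,"wx": 0,"wy": 0,"wz": 4.7},{"tx": -0.001,"ty": 0.0132,"tz": 0,"wx": 0,"wy": 0,"wz": 4.7}]'

```text
clock: 31.4
ee_pos: [612.7, 306.2, 154.5]
eef_rot: [2.081, 2.344, 0.01]
wrist_force: [-1.8, -0.1, 2.9]
grip_width: 17.8
grasp_force: 12.0
```

Request:
send_rows --deltas '[{"tx": 0,"ty": 0,"tz": 0,"wx": 0,"wy": 0,"wz": 0},{"tx": 0,"ty": 0,"tz": 0,"wx": 0,"wy": 0,"wz": 0},{"tx": 0,"ty": 0,"tz": 0,"wx": 0,"wy": 0,"wz": 0},{"tx": 0,"ty": 0,"tz": 0,"wx": 0,"wy": 0,"wz": 0},{"tx": 0,"ty": 0,"tz": 0,"wx": 0,"wy": 0,"wz": 0},{"tx": 0,"ty": 0,"tz": 0.01,"wx": 0,"wy": 0,"wz": 0},{"tx": 0,"ty": 0,"tz": 0.02,"wx": 0,"wy": 0,"wz": 0},{"tx": 0,"ty": 0,"tz": 0.03,"wx": 0,"wy": 0,"wz": 0},{"tx": 0,"ty": 0,"tz": 0.03,"wx": 0,"wy": 0,"wz": -3},{"tx": 0,"ty": 0,"tz": 0.01,"wx": 0,"wy": 0,"wz": -6}]' --grip 0.4

```text
clock: 32.65
ee_pos: [613.9, 307.7, 258.7]
eef_rot: [2.263, 2.167, 0.019]
wrist_force: [-0.0, -0.7, -1.3]
grip_width: 37.1
grasp_force: 0.0
```

Run:
```python
from h import *
s=state(); t=np.array(s["ee_pos"]); Rt=R.from_rotvec(s["eef_rot"]).as_matrix(); print(t.round(1),Rt[:,1].round(2),np.round(s["joint_pos"],2),s["grip_width"])
for n in("side","scene"):
    d=cam(n); P=cloud(d); hsv=cv2.cvtColor(d["img"],cv2.COLOR_RGB2HSV);H,S,V=[hsv[...,i].astype(int) for i in range(3)]
    m=(H>18)&(H<32)&(S>150)&(V>80)&(abs(P[...,2]-144)<6)&(P[...,0]<800)&(P[...,0]>470)&(P[...,1]>0)
    q=P[m]; k=np.polyfit(q[:,0],q[:,1],1); print(n,"strap dir deg",np.degrees(np.arctan(k[0])),"theta",np.arctan(k[0])+np.pi/2-np.radians(2.3))
```

```text
[613.9 307.7 258.7] [ 1.   -0.04  0.01] [-0.44  0.5  -0.09  1.44  0.05  1.19 -0.59] 37.089955904727226
side strap dir deg 6.943591465663405 theta 1.6518422869882323
scene strap dir deg 6.915652297933912 theta 1.6513546565210857
```

The strap stands at 1.65 rad. Now the coupons.

Request:
send_rows --deltas '[{"tx": -0.0187,"ty": -0.0142,"tz": 0,"wx": 0,"wy": 0,"wz": -9.5},{"tx": -0.0187,"ty": -0.0142,"tz": 0,"wx": 0,"wy": 0,"wz": -9.5},{"tx": -0.0187,"ty": -0.0142,"tz": 0,"wx": 0,"wy": 0,"wz": -9.5},{"tx": -0.0187,"ty": -0.0142,"tz": 0,"wx": 0,"wy": 0,"wz": -9.5},{"tx": -0.0187,"ty": -0.0142,"tz": 0,"wx": 0,"wy": 0,"wz": -9.5},{"tx": -0.0187,"ty": -0.0142,"tz": 0,"wx": 0,"wy": 0,"wz": -9.5},{"tx": -0.0187,"ty": -0.0142,"tz": 0,"wx": 0,"wy": 0,"wz": -9.5},{"tx": -0.0187,"ty": -0.0142,"tz": 0,"wx": 0,"wy": 0,"wz": -9.5},{"tx": -0.0187,"ty": -0.0142,"tz": 0,"wx": 0,"wy": 0,"wz": -9.5},{"tx": 0,"ty": 0,"tz": 0,"wx": 0,"wy": 0,"wz": 0}]' --grip 0.29

```text
clock: 34.0
ee_pos: [443.1, 178.1, 254.1]
eef_rot: [3.132, 0.063, -0.0]
wrist_force: [0.7, 0.6, -0.0]
grip_width: 26.9
grasp_force: 0.0
```

```bash
cat > look.py <<'E'
from h import *
def trays(names=("scene","side")):
    for n in names:
        d=cam(n); P=cloud(d); hsv=cv2.cvtColor(d["img"],cv2.COLOR_RGB2HSV);H,S,V=[hsv[...,i].astype(int) for i in range(3)]
        for c,m in(("red",((H<6)|(H>174))&(S>150)&(V>60)&(P[...,1]<-150)&(P[...,0]<700)),("blue",(H>105)&(H<125)&(S>130)&(V>40)&(abs(P[...,0]-650)<220)&(P[...,1]<120)&(P[...,1]>-330))):
            m=m&(P[...,2]>20)&(P[...,2]<34)
            (x,y),(w,h),a=cv2.minAreaRect(P[m][:,:2].astype(np.float32)); print("tray",n,c,np.round([x,y,w,h,a],1))
def coupons(d):
    P=cloud(d); hsv=cv2.cvtColor(d["img"],cv2.COLOR_RGB2HSV)
    O=np.array([445.9,134.3]);e=np.array([-.0401,.9992]); f=np.array([.9992,.0401])
    r=P[...,:2]-O; X=r@f; Y=r@e
    for y in(-92,-46,0,46,92):
        m=(abs(Y-y)<16)&(abs(X)<28)&(P[...,2]>129)&(P[...,2]<139)
        if m.sum()<10: print("slot",y,"empty",m.sum()); continue
        q=P[m]; hs=np.median(hsv[m],0); lo,hi=np.percentile(np.c_[X[m],Y[m]],[2,98],axis=0)
        print("slot",y,m.sum(),"local mid",((lo+hi)/2).round(1),"size",(hi-lo).round(1),"z",np.median(q[:,2]).round(1),"hsv",hs,"world",(O+f*(lo+hi)[0]/2+e*(lo+hi)[1]/2).round(1))
def st():
    s=state(); t=np.array(s["ee_pos"]); Rt=R.from_rotvec(s["eef_rot"]).as_matrix(); print(np.round(s["clock"],1),t.round(1),"y",Rt[:,1].round(3),"z",Rt[:,2].round(3),np.round(s["joint_pos"],2),np.round(s["wrist_force"],1),np.round(s["grip_width"],1))
E
python3 - <<'E'
from look import *
st(); d=cam("wrist"); save(d,"w9.png"); np.save("w9.npy",d,allow_pickle=True); coupons(d); trays()
E
```

```text
34.0 [443.1 178.1 254.1] y [ 0.04  -0.999  0.009] z [-0.    -0.009 -1.   ] [-0.59  0.13  0.16  1.95 -0.01  1.06 -1.96] [ 0.7  0.6 -0. ] 26.9
slot -92 671 local mid [ -0.9 -92.1] size [38.9  9.8] z 132.7 hsv [ 85.  12. 149.] world [448.7  42.2]
slot -46 empty 0
slot 0 665 local mid [-1.  -0.5] size [39.5 10.4] z 132.8 hsv [  0. 220. 205.] world [444.9 133.8]
slot 46 571 local mid [-0.7 45.7] size [38.3  9. ] z 132.7 hsv [ 85.  12. 150.] world [443.4 179.9]
slot 92 666 local mid [-0.9 91.3] size [39.2 10.3] z 132.8 hsv [  0. 220. 205.] world [441.4 225.5]
tray scene red [ 475.9 -376.4  143.8  161.9   88.1]
tray scene blue [661.4 -69.5 141.6 160.6  83.7]
tray side red [ 474.9 -379.7  145.3  161.7   88.1]
tray side blue [656.3 -71.  142.1 159.3  82.5]
```

View pics/w9.png

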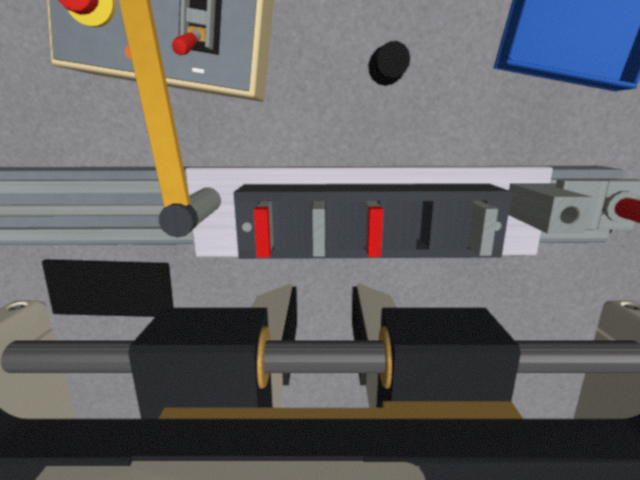

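The wrist view from above shows the open strap, and the bat leaning to the off side at (186,43). The coupons are red at (262,232), bare at (319,230), red at (375,231) and bare at (484,228), with the slot at (426,225) empty. I'll start with the bare one in slot +46.

Request:
send_rows --deltas '[{"tx": 0,"ty": 0.0015,"tz": -0.015,"wx": 0,"wy": 0,"wz": 0},{"tx": 0,"ty": 0,"tz": -0.022,"wx": 0,"wy": 0,"wz": 0},{"tx": 0,"ty": 0,"tz": -0.022,"wx": 0,"wy": 0,"wz": 0},{"tx": 0,"ty": 0,"tz": -0.022,"wx": 0,"wy": 0,"wz": 0},{"tx": 0,"ty": 0,"tz": -0.022,"wx": 0,"wy": 0,"wz": 0},{"tx": 0,"ty": 0,"tz": -0.02,"wx": 0,"wy": 0,"wz": 0},{"tx": 0,"ty": 0,"tz": -0.01,"wx": 0,"wy": 0,"wz": 0},{"tx": 0,"ty": 0,"tz": -0.005,"wx": 0,"wy": 0,"wz": 0},{"tx": 0,"ty": 0,"tz": 0,"wx": 0,"wy": 0,"wz": 0},{"tx": 0,"ty": 0,"tz": 0,"wx": 0,"wy": 0,"wz": 0}]'

```text
clock: 35.4
ee_pos: [444.6, 180.7, 116.4]
eef_rot: [3.132, 0.06, 0.002]
wrist_force: [-0.2, 0.0, -0.0]
grip_width: 26.7
grasp_force: 0.0
```

Request:
send_rows --deltas '[{"tx": 0,"ty": 0,"tz": 0,"wx": 0,"wy": 0,"wz": 0},{"tx": 0,"ty": 0,"tz": 0,"wx": 0,"wy": 0,"wz": 0},{"tx": 0,"ty": 0,"tz": 0,"wx": 0,"wy": 0,"wz": 0},{"tx": 0,"ty": 0,"tz": 0,"wx": 0,"wy": 0,"wz": 0},{"tx": 0,"ty": 0,"tz": 0,"wx": 0,"wy": 0,"wz": 0},{"tx": 0,"ty": 0,"tz": 0,"wx": 0,"wy": 0,"wz": 0},{"tx": 0,"ty": 0,"tz": 0.003,"wx": 0,"wy": 0,"wz": 0},{"tx": 0,"ty": 0,"tz": 0.007,"wx": 0,"wy": 0,"wz": 0},{"tx": 0,"ty": 0,"tz": 0.01,"wx": 0,"wy": 0,"wz": 0},{"tx": 0,"ty": 0,"tz": 0.01,"wx": 0,"wy": 0,"wz": 0}]' --grip 0 --grip_force 30

```text
clock: 36.65
ee_pos: [444.1, 180.4, 146.5]
eef_rot: [3.132, 0.06, 0.0]
wrist_force: [0.2, 2.1, -2.5]
grip_width: 9.8
grasp_force: 29.9
```

Request:
send_rows --deltas '[{"tx": 0,"ty": 0,"tz": 0.022,"wx": 0,"wy": 0,"wz": 0},{"tx": 0.01,"ty": -0.012,"tz": 0.022,"wx": 0,"wy": 0,"wz": 0},{"tx": 0.024,"ty": -0.033,"tz": 0,"wx": 0,"wy": 0,"wz": 0},{"tx": 0.026,"ty": -0.036,"tz": 0,"wx": 0,"wy": 0,"wz": 0},{"tx": 0.026,"ty": -0.036,"tz": 0,"wx": 0,"wy": 0,"wz": 0},{"tx": 0.026,"ty": -0.036,"tz": 0,"wx": 0,"wy": 0,"wz": 0},{"tx": 0.026,"ty": -0.036,"tz": 0,"wx": 0,"wy": 0,"wz": 0},{"tx": 0.026,"ty": -0.036,"tz": 0,"wx": 0,"wy": 0,"wz": 0},{"tx": 0.016,"ty": -0.022,"tz": 0,"wx": 0,"wy": 0,"wz": 0},{"tx": 0,"ty": 0,"tz": 0,"wx": 0,"wy": 0,"wz": 0}]'

```text
clock: 37.9
ee_pos: [624.5, -70.4, 190.3]
eef_rot: [3.13, 0.052, 0.001]
wrist_force: [-1.1, 0.4, -1.3]
grip_width: 9.7
grasp_force: 29.9
```

```bash
python3 -c "
from look import *
st(); trays()"
```

```text
37.9 [624.5 -70.4 190.3] y [ 0.033 -0.999  0.012] z [ 0.001 -0.012 -1.   ] [-0.14  0.47  0.28  1.66 -0.13  1.02 -1.36] [-1.1  0.4 -1.3] 9.7
tray scene red [ 516.9 -377.7  141.2   80.6   86.5]
tray scene blue [660.9 -69.8 140.9 159.8  82.4]
tray side red [ 475.  -379.9  146.4  162.8   89.6]
tray side blue [660.3 -72.2 143.7 166.6  82.6]
```

Request:
send_rows --deltas '[{"tx": 0,"ty": 0.002,"tz": -0.02,"wx": 0,"wy": 0,"wz": 0},{"tx": 0,"ty": 0.001,"tz": -0.024,"wx": 0,"wy": 0,"wz": 0},{"tx": 0,"ty": 0,"tz": -0.024,"wx": 0,"wy": 0,"wz": 0},{"tx": 0,"ty": 0,"tz": -0.024,"wx": 0,"wy": 0,"wz": 0},{"tx": 0,"ty": 0,"tz": -0.024,"wx": 0,"wy": 0,"wz": 0},{"tx": 0,"ty": 0,"tz": -0.015,"wx": 0,"wy": 0,"wz": 0},{"tx": 0,"ty": 0,"tz": -0.008,"wx": 0,"wy": 0,"wz": 0},{"tx": 0,"ty": 0,"tz": -0.005,"wx": 0,"wy": 0,"wz": 0},{"tx": 0,"ty": 0,"tz": 0,"wx": 0,"wy": 0,"wz": 0},{"tx": 0,"ty": 0,"tz": 0,"wx": 0,"wy": 0,"wz": 0}]'

```text
clock: 39.25
ee_pos: [624.6, -63.7, 46.5]
eef_rot: [3.132, 0.06, 0.002]
wrist_force: [-0.5, -0.3, -1.8]
grip_width: 9.7
grasp_force: 29.9
```

Request:
send_rows --deltas '[{"tx": 0,"ty": 0,"tz": 0,"wx": 0,"wy": 0,"wz": 0},{"tx": 0,"ty": 0,"tz": 0,"wx": 0,"wy": 0,"wz": 0},{"tx": 0,"ty": 0,"tz": 0,"wx": 0,"wy": 0,"wz": 0},{"tx": 0,"ty": 0,"tz": 0.005,"wx": 0,"wy": 0,"wz": 0},{"tx": 0,"ty": 0,"tz": 0.015,"wx": 0,"wy": 0,"wz": 0},{"tx": 0,"ty": 0,"tz": 0.03,"wx": 0,"wy": 0,"wz": 0},{"tx": 0,"ty": 0,"tz": 0.04,"wx": 0,"wy": 0,"wz": 0},{"tx": -0.01,"ty": 0.01,"tz": 0.04,"wx": 0,"wy": 0,"wz": 0},{"tx": -0.02,"ty": 0.02,"tz": 0.02,"wx": 0,"wy": 0,"wz": 0},{"tx": -0.03,"ty": 0.02,"tz": 0,"wx": 0,"wy": 0,"wz": 0}]' --grip 0.29

```text
clock: 40.5
ee_pos: [565.9, -13.2, 199.4]
eef_rot: [3.132, 0.059, 0.01]
wrist_force: [0.2, -0.1, -0.2]
grip_width: 26.7
grasp_force: 0.0
```

```bash
cat >> look.py <<'E'
def inside(c,x,y,n=("scene","side")):
    # non-tray-colour things within the tray footprint
    for k in n:
        d=cam(k); P=cloud(d); m=(abs(P[...,0]-x)<62)&(abs(P[...,1]-y)<50)&(P[...,2]>9)&(P[...,2]<75)
        hsv=cv2.cvtColor(d["img"],cv2.COLOR_RGB2HSV); 
        kk,l,s,ce=cv2.connectedComponentsWithStats(m.astype(np.uint8))
        for i in range(1,kk):
            if s[i,4]>15:
                q=P[l==i]; print(k,"obj",s[i,4],q.mean(0).round(0),"lo",q.min(0).round(0),"hi",q.max(0).round(0),"hsv",np.median(hsv[l==i],0))
E
python3 -c "
from look import *
st(); inside('blue',660,-71)"
```

```text
40.5 [565.9 -13.2 199.4] y [ 0.038 -0.999  0.009] z [ 0.007 -0.009 -1.   ] [-0.25  0.35  0.27  1.82 -0.1   0.98 -1.47] [ 0.2 -0.1 -0.2] 26.7
scene obj 241 [624. -61.  38.] lo [601. -71.   9.] hi [644. -55.  62.] hsv [39. 14. 74.]
side obj 302 [621. -63.  38.] lo [ 599. -113.    9.] hi [678. -54.  64.] hsv [100.   9.  83.]
```

Request:
send_rows --deltas '[{"tx": -0.0293,"ty": 0.0138,"tz": 0,"wx": 0,"wy": 0,"wz": 0},{"tx": -0.0293,"ty": 0.0138,"tz": 0,"wx": 0,"wy": 0,"wz": 0},{"tx": -0.0293,"ty": 0.0138,"tz": 0,"wx": 0,"wy": 0,"wz": 0},{"tx": -0.0293,"ty": 0.0138,"tz": 0,"wx": 0,"wy": 0,"wz": 0},{"tx": 0,"ty": 0,"tz": -0.012,"wx": 0,"wy": 0,"wz": 0},{"tx": 0,"ty": 0,"tz": -0.02,"wx": 0,"wy": 0,"wz": 0},{"tx": 0,"ty": 0,"tz": -0.02,"wx": 0,"wy": 0,"wz": 0},{"tx": 0,"ty": 0,"tz": -0.02,"wx": 0,"wy": 0,"wz": 0},{"tx": 0,"ty": 0,"tz": -0.012,"wx": 0,"wy": 0,"wz": 0},{"tx": 0,"ty": 0,"tz": 0,"wx": 0,"wy": 0,"wz": 0}]'

```text
clock: 41.85
ee_pos: [447.2, 41.1, 111.3]
eef_rot: [3.131, 0.059, -0.001]
wrist_force: [0.0, 1.1, 0.3]
grip_width: 26.7
grasp_force: 0.0
```

Request:
send_rows --deltas '[{"tx": 0,"ty": 0,"tz": 0,"wx": 0,"wy": 0,"wz": 0},{"tx": 0,"ty": 0,"tz": 0,"wx": 0,"wy": 0,"wz": 0},{"tx": 0,"ty": 0,"tz": 0,"wx": 0,"wy": 0,"wz": 0},{"tx": 0,"ty": 0,"tz": 0,"wx": 0,"wy": 0,"wz": 0},{"tx": 0,"ty": 0,"tz": 0,"wx": 0,"wy": 0,"wz": 0},{"tx": 0,"ty": 0,"tz": 0,"wx": 0,"wy": 0,"wz": 0},{"tx": 0,"ty": 0,"tz": 0.003,"wx": 0,"wy": 0,"wz": 0},{"tx": 0,"ty": 0,"tz": 0.007,"wx": 0,"wy": 0,"wz": 0},{"tx": 0,"ty": 0,"tz": 0.01,"wx": 0,"wy": 0,"wz": 0},{"tx": 0,"ty": 0,"tz": 0.01,"wx": 0,"wy": 0,"wz": 0}]' --grip 0 --grip_force 30

```text
clock: 43.1
ee_pos: [445.6, 42.1, 141.2]
eef_rot: [3.132, 0.06, -0.004]
wrist_force: [-0.1, 5.2, -5.6]
grip_width: 9.9
grasp_force: 29.9
```

Request:
send_rows --deltas '[{"tx": 0,"ty": 0,"tz": 0.024,"wx": 0,"wy": 0,"wz": 0},{"tx": 0.014,"ty": -0.007,"tz": 0.024,"wx": 0,"wy": 0,"wz": 0},{"tx": 0.036,"ty": -0.017,"tz": 0,"wx": 0,"wy": 0,"wz": 0},{"tx": 0.036,"ty": -0.017,"tz": 0,"wx": 0,"wy": 0,"wz": 0},{"tx": 0.036,"ty": -0.017,"tz": 0,"wx": 0,"wy": 0,"wz": 0},{"tx": 0.036,"ty": -0.017,"tz": 0,"wx": 0,"wy": 0,"wz": 0},{"tx": 0.036,"ty": -0.017,"tz": 0,"wx": 0,"wy": 0,"wz": 0},{"tx": 0.036,"ty": -0.017,"tz": 0,"wx": 0,"wy": 0,"wz": 0},{"tx": 0.016,"ty": -0.008,"tz": 0,"wx": 0,"wy": 0,"wz": 0},{"tx": 0,"ty": 0,"tz": 0,"wx": 0,"wy": 0,"wz": 0}]'

```text
clock: 44.35
ee_pos: [692.7, -78.1, 188.9]
eef_rot: [3.129, 0.056, -0.002]
wrist_force: [-0.4, -0.5, -1.1]
grip_width: 10.1
grasp_force: 29.9
```

```bash
python3 -c "
from look import *
st(); trays()"
```

```text
44.4 [692.7 -78.1 188.9] y [ 0.036 -0.999  0.012] z [-0.001 -0.012 -1.   ] [-0.13  0.6   0.29  1.47 -0.17  1.1  -1.34] [-0.4 -0.5 -1.1] 10.1
tray scene red [ 456.1 -375.8  140.   121.8   88.4]
tray scene blue [661.2 -69.4 141.  160.9  81.9]
tray side red [ 473.4 -378.6  143.3  165.3   88.8]
tray side blue [659.8 -71.8 141.  165.9  82.8]
```

Blue tray unchanged. Now lower by 148 mm, to a tip height of about 41.

Request:
send_rows --deltas '[{"tx": 0,"ty": 0.002,"tz": -0.02,"wx": 0,"wy": 0,"wz": 0},{"tx": 0,"ty": 0.002,"tz": -0.024,"wx": 0,"wy": 0,"wz": 0},{"tx": 0,"ty": 0,"tz": -0.024,"wx": 0,"wy": 0,"wz": 0},{"tx": 0,"ty": 0,"tz": -0.024,"wx": 0,"wy": 0,"wz": 0},{"tx": 0,"ty": 0,"tz": -0.024,"wx": 0,"wy": 0,"wz": 0},{"tx": 0,"ty": 0,"tz": -0.018,"wx": 0,"wy": 0,"wz": 0},{"tx": 0,"ty": 0,"tz": -0.008,"wx": 0,"wy": 0,"wz": 0},{"tx": 0,"ty": 0,"tz": -0.005,"wx": 0,"wy": 0,"wz": 0},{"tx": 0,"ty": 0,"tz": 0,"wx": 0,"wy": 0,"wz": 0},{"tx": 0,"ty": 0,"tz": 0,"wx": 0,"wy": 0,"wz": 0}]'

```text
clock: 45.7
ee_pos: [693.5, -71.4, 43.7]
eef_rot: [3.132, 0.06, 0.002]
wrist_force: [0.4, -0.5, -0.9]
grip_width: 9.9
grasp_force: 29.9
```

Request:
send_rows --deltas '[{"tx": 0,"ty": 0,"tz": 0,"wx": 0,"wy": 0,"wz": 0},{"tx": 0,"ty": 0,"tz": 0,"wx": 0,"wy": 0,"wz": 0},{"tx": 0,"ty": 0,"tz": 0,"wx": 0,"wy": 0,"wz": 0},{"tx": 0,"ty": 0,"tz": 0.005,"wx": 0,"wy": 0,"wz": 0},{"tx": 0,"ty": 0,"tz": 0.015,"wx": 0,"wy": 0,"wz": 0},{"tx": 0,"ty": 0,"tz": 0.03,"wx": 0,"wy": 0,"wz": 0},{"tx": 0,"ty": 0,"tz": 0.04,"wx": 0,"wy": 0,"wz": 0},{"tx": -0.01,"ty": 0.01,"tz": 0.04,"wx": 0,"wy": 0,"wz": 0},{"tx": -0.03,"ty": 0.025,"tz": 0.025,"wx": 0,"wy": 0,"wz": 0},{"tx": -0.03,"ty": 0.025,"tz": 0,"wx": 0,"wy": 0,"wz": 0}]' --grip 0.29

```text
clock: 46.95
ee_pos: [624.4, -11.2, 202.0]
eef_rot: [3.132, 0.058, 0.011]
wrist_force: [-0.7, 0.6, -0.5]
grip_width: 26.5
grasp_force: 0.0
```

```bash
python3 -c "
from look import *
st(); inside('blue',660,-71)"
```

```text
47.0 [624.4 -11.2 202. ] y [ 0.037 -0.999  0.009] z [ 0.007 -0.009 -1.   ] [-0.25  0.45  0.29  1.67 -0.14  1.04 -1.45] [-0.7  0.6 -0.5] 26.5
scene obj 245 [623. -61.  37.] lo [602. -72.   9.] hi [644. -54.  62.] hsv [36. 14. 74.]
scene obj 254 [695. -68.  38.] lo [673. -80.   9.] hi [716. -62.  62.] hsv [38. 14. 74.]
side obj 284 [691. -71.  38.] lo [ 671. -100.    9.] hi [719. -63.  66.] hsv [90.  6. 83.]
side obj 293 [621. -63.  39.] lo [600. -73.  10.] hi [644. -56.  66.] hsv [90.  6. 82.]
```

Request:
send_rows --deltas '[{"tx": -0.0359,"ty": 0.029,"tz": 0,"wx": 0,"wy": 0,"wz": 0},{"tx": -0.0359,"ty": 0.029,"tz": 0,"wx": 0,"wy": 0,"wz": 0},{"tx": -0.0359,"ty": 0.029,"tz": 0,"wx": 0,"wy": 0,"wz": 0},{"tx": -0.0359,"ty": 0.029,"tz": 0,"wx": 0,"wy": 0,"wz": 0},{"tx": -0.0359,"ty": 0.029,"tz": 0,"wx": 0,"wy": 0,"wz": 0},{"tx": 0,"ty": 0,"tz": -0.014,"wx": 0,"wy": 0,"wz": 0},{"tx": 0,"ty": 0,"tz": -0.024,"wx": 0,"wy": 0,"wz": 0},{"tx": 0,"ty": 0,"tz": -0.024,"wx": 0,"wy": 0,"wz": 0},{"tx": 0,"ty": 0,"tz": -0.016,"wx": 0,"wy": 0,"wz": 0},{"tx": 0,"ty": 0,"tz": -0.008,"wx": 0,"wy": 0,"wz": 0}]'

```text
clock: 48.3
ee_pos: [444.2, 132.4, 111.1]
eef_rot: [3.131, 0.057, -0.0]
wrist_force: [0.2, -0.6, 0.3]
grip_width: 26.7
grasp_force: 0.0
```

Request:
send_rows --deltas '[{"tx": 0,"ty": 0,"tz": 0,"wx": 0,"wy": 0,"wz": 0},{"tx": 0,"ty": 0,"tz": 0,"wx": 0,"wy": 0,"wz": 0},{"tx": 0,"ty": 0,"tz": 0,"wx": 0,"wy": 0,"wz": 0},{"tx": 0,"ty": 0,"tz": 0,"wx": 0,"wy": 0,"wz": 0},{"tx": 0,"ty": 0,"tz": 0,"wx": 0,"wy": 0,"wz": 0},{"tx": 0,"ty": 0,"tz": 0,"wx": 0,"wy": 0,"wz": 0},{"tx": 0,"ty": 0,"tz": 0.003,"wx": 0,"wy": 0,"wz": 0},{"tx": 0,"ty": 0,"tz": 0.007,"wx": 0,"wy": 0,"wz": 0},{"tx": 0,"ty": 0,"tz": 0.01,"wx": 0,"wy": 0,"wz": 0},{"tx": 0,"ty": 0,"tz": 0.01,"wx": 0,"wy": 0,"wz": 0}]' --grip 0 --grip_force 30

```text
clock: 49.55
ee_pos: [442.2, 134.1, 141.2]
eef_rot: [3.132, 0.06, -0.003]
wrist_force: [0.9, 4.7, -4.7]
grip_width: 9.8
grasp_force: 29.9
```

```bash
python3 -c "
from look import *
st(); trays()"
```

```text
49.6 [442.2 134.1 141.2] y [ 0.039 -0.999  0.009] z [-0.002 -0.009 -1.   ] [-0.55  0.26  0.22  2.1  -0.07  0.8  -1.83] [ 0.9  4.7 -4.7] 9.8
tray scene red [ 475.6 -376.4  142.5  162.4   87.8]
tray scene blue [660.1 -69.  139.7 160.6  82.7]
tray side red [ 474.9 -380.3  147.5  162.7   88. ]
tray side blue [658.2 -68.7 196.3  89.6  19.4]
```

Request:
send_rows --deltas '[{"tx": 0,"ty": 0,"tz": 0.027,"wx": 0,"wy": 0,"wz": 0},{"tx": 0,"ty": -0.015,"tz": 0.027,"wx": 0,"wy": 0,"wz": 0},{"tx": 0.004,"ty": -0.04,"tz": 0,"wx": 0,"wy": 0,"wz": 0},{"tx": 0.004,"ty": -0.045,"tz": 0,"wx": 0,"wy": 0,"wz": 0},{"tx": 0.004,"ty": -0.045,"tz": 0,"wx": 0,"wy": 0,"wz": 0},{"tx": 0.004,"ty": -0.045,"tz": 0,"wx": 0,"wy": 0,"wz": 0},{"tx": 0,"ty": -0.045,"tz": 0,"wx": 0,"wy": 0,"wz": 0},{"tx": 0,"ty": -0.045,"tz": 0,"wx": 0,"wy": 0,"wz": 0},{"tx": 0,"ty": -0.045,"tz": 0,"wx": 0,"wy": 0,"wz": 0},{"tx": 0,"ty": -0.045,"tz": 0,"wx": 0,"wy": 0,"wz": 0}]'

```text
clock: 50.9
ee_pos: [457.5, -238.6, 194.9]
eef_rot: [3.131, 0.058, -0.004]
wrist_force: [0.9, -0.5, -1.7]
grip_width: 9.7
grasp_force: 30.0
```

Request:
send_rows --deltas '[{"tx": -0.006,"ty": -0.045,"tz": 0,"wx": 0,"wy": 0,"wz": 0},{"tx": -0.006,"ty": -0.045,"tz": 0,"wx": 0,"wy": 0,"wz": 0},{"tx": -0.006,"ty": -0.037,"tz": 0,"wx": 0,"wy": 0,"wz": 0},{"tx": 0,"ty": -0.01,"tz": -0.01,"wx": 0,"wy": 0,"wz": 0},{"tx": 0,"ty": 0,"tz": -0.02,"wx": 0,"wy": 0,"wz": 0},{"tx": 0,"ty": 0,"tz": -0.022,"wx": 0,"wy": 0,"wz": 0},{"tx": 0,"ty": 0,"tz": -0.022,"wx": 0,"wy": 0,"wz": 0},{"tx": 0,"ty": 0,"tz": -0.022,"wx": 0,"wy": 0,"wz": 0},{"tx": 0,"ty": 0,"tz": 0,"wx": 0,"wy": 0,"wz": 0},{"tx": 0,"ty": 0,"tz": 0,"wx": 0,"wy": 0,"wz": 0}]'

```text
clock: 52.15
ee_pos: [441.2, -373.2, 99.9]
eef_rot: [3.132, 0.06, -0.001]
wrist_force: [0.6, -0.2, -2.1]
grip_width: 9.7
grasp_force: 30.0
```

```bash
python3 -c "
from look import *
st(); trays()"
```

```text
52.2 [ 441.2 -373.2   99.9] y [ 0.038 -0.999  0.009] z [-0.    -0.009 -1.   ] [ 0.29  0.53  0.47  1.87 -0.31  0.81 -0.62] [ 0.6 -0.2 -2.1] 9.7
tray scene red [ 475.4 -376.   142.4  163.    87.9]
tray scene blue [660.6 -69.4 140.5 161.9  82.6]
tray side red [ 475.2 -378.2  145.7  165.1   88.7]
tray side blue [660.1 -71.5 142.5 168.3  83.4]
```

Request:
send_rows --deltas '[{"tx": 0,"ty": -0.002,"tz": -0.018,"wx": 0,"wy": 0,"wz": 0},{"tx": 0,"ty": -0.001,"tz": -0.02,"wx": 0,"wy": 0,"wz": 0},{"tx": 0,"ty": 0,"tz": -0.012,"wx": 0,"wy": 0,"wz": 0},{"tx": 0,"ty": 0,"tz": -0.006,"wx": 0,"wy": 0,"wz": 0},{"tx": 0,"ty": 0,"tz": -0.003,"wx": 0,"wy": 0,"wz": 0},{"tx": 0,"ty": 0,"tz": 0,"wx": 0,"wy": 0,"wz": 0},{"tx": 0,"ty": 0,"tz": 0,"wx": 0,"wy": 0,"wz": 0},{"tx": 0,"ty": 0,"tz": 0,"wx": 0,"wy": 0,"wz": 0},{"tx": 0,"ty": 0,"tz": 0,"wx": 0,"wy": 0,"wz": 0},{"tx": 0,"ty": 0,"tz": 0,"wx": 0,"wy": 0,"wz": 0}]'

```text
clock: 53.5
ee_pos: [441.4, -376.3, 40.9]
eef_rot: [3.132, 0.06, 0.0]
wrist_force: [0.5, -0.4, -2.1]
grip_width: 9.7
grasp_force: 30.0
```

Request:
send_rows --deltas '[{"tx": 0,"ty": 0,"tz": 0,"wx": 0,"wy": 0,"wz": 0},{"tx": 0,"ty": 0,"tz": 0,"wx": 0,"wy": 0,"wz": 0},{"tx": 0,"ty": 0,"tz": 0,"wx": 0,"wy": 0,"wz": 0},{"tx": 0,"ty": 0,"tz": 0.005,"wx": 0,"wy": 0,"wz": 0},{"tx": 0,"ty": 0,"tz": 0.015,"wx": 0,"wy": 0,"wz": 0},{"tx": 0,"ty": 0,"tz": 0.03,"wx": 0,"wy": 0,"wz": 0},{"tx": 0,"ty": 0,"tz": 0.05,"wx": 0,"wy": 0,"wz": 0},{"tx": 0.01,"ty": 0.02,"tz": 0.05,"wx": 0,"wy": 0,"wz": 0},{"tx": 0.01,"ty": 0.04,"tz": 0.01,"wx": 0,"wy": 0,"wz": 0},{"tx": 0,"ty": 0.045,"tz": 0,"wx": 0,"wy": 0,"wz": 0}]' --grip 0.29

```text
clock: 54.75
ee_pos: [463.1, -271.3, 203.6]
eef_rot: [3.13, 0.058, 0.008]
wrist_force: [0.6, 1.0, 0.4]
grip_width: 26.2
grasp_force: 0.0
```

```bash
python3 -c "
from look import *
st(); inside('red',475,-377)"
```

```text
54.8 [ 463.1 -271.3  203.6] y [ 0.037 -0.999  0.011] z [ 0.005 -0.011 -1.   ] [ 0.05  0.31  0.51  1.89 -0.18  0.97 -0.89] [0.6 1.  0.4] 26.2
scene obj 183 [ 442. -373.   36.] lo [ 419. -385.    9.] hi [ 463. -363.   62.] hsv [60. 28. 77.]
side obj 305 [ 440. -374.   38.] lo [ 418. -387.    9.] hi [ 463. -366.   66.] hsv [ 7. 34. 93.]
```

Request:
send_rows --deltas '[{"tx": -0.001,"ty": 0.045,"tz": 0,"wx": 0,"wy": 0,"wz": 0},{"tx": -0.001,"ty": 0.045,"tz": 0,"wx": 0,"wy": 0,"wz": 0},{"tx": -0.002,"ty": 0.045,"tz": 0,"wx": 0,"wy": 0,"wz": 0},{"tx": -0.002,"ty": 0.045,"tz": 0,"wx": 0,"wy": 0,"wz": 0},{"tx": -0.002,"ty": 0.045,"tz": 0,"wx": 0,"wy": 0,"wz": 0},{"tx": -0.002,"ty": 0.045,"tz": 0,"wx": 0,"wy": 0,"wz": 0},{"tx": -0.003,"ty": 0.045,"tz": 0,"wx": 0,"wy": 0,"wz": 0},{"tx": -0.003,"ty": 0.045,"tz": 0,"wx": 0,"wy": 0,"wz": 0},{"tx": -0.003,"ty": 0.045,"tz": 0,"wx": 0,"wy": 0,"wz": 0},{"tx": -0.003,"ty": 0.04,"tz": 0,"wx": 0,"wy": 0,"wz": 0}]'

```text
clock: 56.1
ee_pos: [439.7, 174.9, 201.8]
eef_rot: [3.132, 0.059, 0.002]
wrist_force: [0.4, 0.1, 0.4]
grip_width: 26.2
grasp_force: 0.0
```

Request:
send_rows --deltas '[{"tx": 0,"ty": 0.035,"tz": 0,"wx": 0,"wy": 0,"wz": 0},{"tx": 0,"ty": 0.015,"tz": 0,"wx": 0,"wy": 0,"wz": 0},{"tx": 0,"ty": 0,"tz": -0.01,"wx": 0,"wy": 0,"wz": 0},{"tx": 0,"ty": 0,"tz": -0.02,"wx": 0,"wy": 0,"wz": 0},{"tx": 0,"ty": 0,"tz": -0.015,"wx": 0,"wy": 0,"wz": 0},{"tx": 0,"ty": 0,"tz": 0,"wx": 0,"wy": 0,"wz": 0},{"tx": 0,"ty": 0,"tz": 0,"wx": 0,"wy": 0,"wz": 0},{"tx": 0,"ty": 0,"tz": 0,"wx": 0,"wy": 0,"wz": 0},{"tx": 0,"ty": 0,"tz": 0,"wx": 0,"wy": 0,"wz": 0},{"tx": 0,"ty": 0,"tz": 0,"wx": 0,"wy": 0,"wz": 0}]'

```text
clock: 57.35
ee_pos: [439.5, 223.8, 156.1]
eef_rot: [3.132, 0.06, 0.001]
wrist_force: [-0.9, 0.1, 0.4]
grip_width: 26.7
grasp_force: 0.0
```

Request:
send_rows --deltas '[{"tx": 0.002,"ty": 0.0015,"tz": -0.008,"wx": 0,"wy": 0,"wz": 0},{"tx": 0,"ty": 0,"tz": -0.015,"wx": 0,"wy": 0,"wz": 0},{"tx": 0,"ty": 0,"tz": -0.013,"wx": 0,"wy": 0,"wz": 0},{"tx": 0,"ty": 0,"tz": -0.006,"wx": 0,"wy": 0,"wz": 0},{"tx": 0,"ty": 0,"tz": 0,"wx": 0,"wy": 0,"wz": 0},{"tx": 0,"ty": 0,"tz": 0,"wx": 0,"wy": 0,"wz": 0},{"tx": 0,"ty": 0,"tz": 0,"wx": 0,"wy": 0,"wz": 0},{"tx": 0,"ty": 0,"tz": 0,"wx": 0,"wy": 0,"wz": 0},{"tx": 0,"ty": 0,"tz": 0,"wx": 0,"wy": 0,"wz": 0},{"tx": 0,"ty": 0,"tz": 0,"wx": 0,"wy": 0,"wz": 0}]'

```text
clock: 58.6
ee_pos: [441.4, 225.3, 113.9]
eef_rot: [3.132, 0.06, 0.0]
wrist_force: [-0.1, -0.8, -0.6]
grip_width: 26.7
grasp_force: 0.0
```

Request:
send_rows --deltas '[{"tx": 0,"ty": 0,"tz": 0,"wx": 0,"wy": 0,"wz": 0},{"tx": 0,"ty": 0,"tz": 0,"wx": 0,"wy": 0,"wz": 0},{"tx": 0,"ty": 0,"tz": 0,"wx": 0,"wy": 0,"wz": 0},{"tx": 0,"ty": 0,"tz": 0,"wx": 0,"wy": 0,"wz": 0},{"tx": 0,"ty": 0,"tz": 0,"wx": 0,"wy": 0,"wz": 0},{"tx": 0,"ty": 0,"tz": 0,"wx": 0,"wy": 0,"wz": 0},{"tx": 0,"ty": 0,"tz": 0.003,"wx": 0,"wy": 0,"wz": 0},{"tx": 0,"ty": 0,"tz": 0.007,"wx": 0,"wy": 0,"wz": 0},{"tx": 0,"ty": 0,"tz": 0.01,"wx": 0,"wy": 0,"wz": 0},{"tx": 0,"ty": 0,"tz": 0.01,"wx": 0,"wy": 0,"wz": 0}]' --grip 0 --grip_force 30

```text
clock: 59.85
ee_pos: [440.6, 226.0, 143.5]
eef_rot: [3.132, 0.061, -0.001]
wrist_force: [0.8, 5.4, -3.7]
grip_width: 9.6
grasp_force: 29.9
```

```bash
python3 -c "
from look import *
st(); trays()"
```

```text
59.8 [440.6 226.  143.5] y [ 0.039 -0.999  0.009] z [-0.001 -0.009 -1.   ] [-0.69  0.31  0.18  2.02 -0.07  0.82 -2.  ] [ 0.8  5.4 -3.7] 9.6
tray scene red [ 476.2 -376.6  143.9  161.9   88.5]
tray scene blue [660.6 -70.2 141.6 160.9  82.7]
tray side red [ 473.8 -379.   146.8  161.9   87.9]
tray side blue [ 625.8 -112.    93.   189.    45.2]
```

Request:
send_rows --deltas '[{"tx": 0,"ty": 0,"tz": 0.027,"wx": 0,"wy": 0,"wz": 0},{"tx": 0,"ty": -0.015,"tz": 0.027,"wx": 0,"wy": 0,"wz": 0},{"tx": 0.005,"ty": -0.04,"tz": 0,"wx": 0,"wy": 0,"wz": 0},{"tx": 0.005,"ty": -0.045,"tz": 0,"wx": 0,"wy": 0,"wz": 0},{"tx": 0.005,"ty": -0.045,"tz": 0,"wx": 0,"wy": 0,"wz": 0},{"tx": 0.005,"ty": -0.045,"tz": 0,"wx": 0,"wy": 0,"wz": 0},{"tx": 0.005,"ty": -0.045,"tz": 0,"wx": 0,"wy": 0,"wz": 0},{"tx": 0.005,"ty": -0.045,"tz": 0,"wx": 0,"wy": 0,"wz": 0},{"tx": 0.005,"ty": -0.045,"tz": 0,"wx": 0,"wy": 0,"wz": 0},{"tx": 0.005,"ty": -0.045,"tz": 0,"wx": 0,"wy": 0,"wz": 0}]'

```text
clock: 61.2
ee_pos: [480.1, -147.3, 197.2]
eef_rot: [3.131, 0.058, -0.003]
wrist_force: [0.3, 0.3, -1.7]
grip_width: 9.9
grasp_force: 29.9
```

Request:
send_rows --deltas '[{"tx": 0.005,"ty": -0.045,"tz": 0,"wx": 0,"wy": 0,"wz": 0},{"tx": 0.005,"ty": -0.045,"tz": 0,"wx": 0,"wy": 0,"wz": 0},{"tx": 0.005,"ty": -0.045,"tz": 0,"wx": 0,"wy": 0,"wz": 0},{"tx": 0.005,"ty": -0.045,"tz": 0,"wx": 0,"wy": 0,"wz": 0},{"tx": 0.005,"ty": -0.04,"tz": 0,"wx": 0,"wy": 0,"wz": 0},{"tx": 0.003,"ty": -0.015,"tz": 0,"wx": 0,"wy": 0,"wz": 0},{"tx": 0,"ty": 0,"tz": -0.02,"wx": 0,"wy": 0,"wz": 0},{"tx": 0,"ty": 0,"tz": -0.025,"wx": 0,"wy": 0,"wz": 0},{"tx": 0,"ty": 0,"tz": -0.025,"wx": 0,"wy": 0,"wz": 0},{"tx": 0,"ty": 0,"tz": 0,"wx": 0,"wy": 0,"wz": 0}]'

```text
clock: 62.45
ee_pos: [507.4, -375.8, 124.1]
eef_rot: [3.137, 0.063, -0.009]
wrist_force: [-0.3, 0.9, -1.1]
grip_width: 9.7
grasp_force: 29.9
```

```bash
python3 -c "
from look import *
st(); trays()"
```

```text
62.4 [ 507.4 -375.8  124.1] y [ 0.04  -0.999  0.004] z [-0.006 -0.004 -1.   ] [ 0.26  0.58  0.46  1.71 -0.3   0.93 -0.7 ] [-0.3  0.9 -1.1] 9.7
tray scene red [ 476.6 -378.1  144.6  160.7   88.4]
tray scene blue [660.4 -69.8 140.1 160.2  83.3]
tray side red [ 473.9 -379.5  145.1  165.4   88.8]
tray side blue [660.5 -72.4 142.7 167.1  82.9]
```

Lower 81 mm and release.

Request:
send_rows --deltas '[{"tx": 0.001,"ty": -0.001,"tz": -0.015,"wx": 0,"wy": 0,"wz": 0},{"tx": 0.001,"ty": -0.001,"tz": -0.02,"wx": 0,"wy": 0,"wz": 0},{"tx": 0,"ty": 0,"tz": -0.02,"wx": 0,"wy": 0,"wz": 0},{"tx": 0,"ty": 0,"tz": -0.015,"wx": 0,"wy": 0,"wz": 0},{"tx": 0,"ty": 0,"tz": -0.007,"wx": 0,"wy": 0,"wz": 0},{"tx": 0,"ty": 0,"tz": -0.004,"wx": 0,"wy": 0,"wz": 0},{"tx": 0,"ty": 0,"tz": 0,"wx": 0,"wy": 0,"wz": 0},{"tx": 0,"ty": 0,"tz": 0,"wx": 0,"wy": 0,"wz": 0},{"tx": 0,"ty": 0,"tz": 0,"wx": 0,"wy": 0,"wz": 0},{"tx": 0,"ty": 0,"tz": 0,"wx": 0,"wy": 0,"wz": 0}]'

```text
clock: 63.8
ee_pos: [511.6, -381.9, 47.2]
eef_rot: [3.131, 0.06, 0.001]
wrist_force: [0.5, 0.1, -1.2]
grip_width: 9.7
grasp_force: 29.9
```

Request:
send_rows --deltas '[{"tx": 0,"ty": 0,"tz": 0,"wx": 0,"wy": 0,"wz": 0},{"tx": 0,"ty": 0,"tz": 0,"wx": 0,"wy": 0,"wz": 0},{"tx": 0,"ty": 0,"tz": 0,"wx": 0,"wy": 0,"wz": 0},{"tx": 0,"ty": 0,"tz": 0.005,"wx": 0,"wy": 0,"wz": 0},{"tx": 0,"ty": 0,"tz": 0.015,"wx": 0,"wy": 0,"wz": 0},{"tx": 0,"ty": 0,"tz": 0.03,"wx": 0,"wy": 0,"wz": 0},{"tx": 0,"ty": 0,"tz": 0.05,"wx": 0,"wy": 0,"wz": 0},{"tx": 0,"ty": 0,"tz": 0.05,"wx": 0,"wy": 0,"wz": 0},{"tx": 0,"ty": 0.02,"tz": 0.05,"wx": 0,"wy": 0,"wz": 0},{"tx": 0,"ty": 0.04,"tz": 0,"wx": 0,"wy": 0,"wz": 0}]' --grip 0.29

```text
clock: 65.05
ee_pos: [513.1, -325.5, 253.3]
eef_rot: [3.126, 0.053, 0.015]
wrist_force: [0.7, 1.2, 0.1]
grip_width: 26.9
grasp_force: 0.0
```

Request:
send_rows --deltas '[{"tx": 0,"ty": 0.045,"tz": 0.01,"wx": 0,"wy": 0,"wz": 0},{"tx": 0,"ty": 0.04,"tz": 0.01,"wx": 0,"wy": 0,"wz": 0},{"tx": 0,"ty": 0.03,"tz": 0.01,"wx": 0,"wy": 0,"wz": 0},{"tx": 0,"ty": 0,"tz": 0,"wx": 0,"wy": 0,"wz": 0},{"tx": 0,"ty": 0,"tz": 0,"wx": 0,"wy": 0,"wz": 0},{"tx": 0,"ty": 0,"tz": 0,"wx": 0,"wy": 0,"wz": 0},{"tx": 0,"ty": 0,"tz": 0,"wx": 0,"wy": 0,"wz": 0},{"tx": 0,"ty": 0,"tz": 0,"wx": 0,"wy": 0,"wz": 0},{"tx": 0,"ty": 0,"tz": 0,"wx": 0,"wy": 0,"wz": 0},{"tx": 0,"ty": 0,"tz": 0,"wx": 0,"wy": 0,"wz": 0}]'

```text
clock: 66.3
ee_pos: [511.3, -206.9, 276.7]
eef_rot: [3.132, 0.06, -0.0]
wrist_force: [-0.0, 0.4, -0.1]
grip_width: 26.6
grasp_force: 0.0
```

Run:
```python
from look import *
st(); trays(); inside('red',475,-378); inside('blue',660,-71)
d=cam("scene"); a=cam("side")
for n,q in(("scene",d),("side",a)):
    P=cloud(q); hsv=cv2.cvtColor(q["img"],cv2.COLOR_RGB2HSV);H,S,V=[hsv[...,i].astype(int) for i in range(3)]
    r=((H<6)|(H>174))&(S>140)&(V>60)
    m=r&(abs(P[...,0]-600)<45)&(abs(P[...,1]-288)<30)&(P[...,2]>78); print(n,"toggle",m.sum(),P[m].mean(0).round(1),"ztop",P[m][:,2].max().round(1))
    m=r&(abs(P[...,0]-469)<25)&(abs(P[...,1]+84)<25); print(n,"pin",P[m].mean(0).round(1),P[m][:,2].min().round(0),P[m][:,2].max().round(0))
c=np.zeros((600,800,3),np.uint8); c[:,:400]=cv2.resize(d["img"][150:410,235:455],(400,600)); c[:300,400:]=cv2.resize(a["img"][150:350,130:480],(400,300)); c[300:,400:]=cv2.resize(a["img"][240:345,140:280],(400,300))
cv2.imwrite("pics/end.png",c[:,:,::-1])
```

```text
66.3 [ 511.3 -206.9  276.7] y [ 0.038 -0.999  0.009] z [-0.    -0.009 -1.   ] [-0.08  0.26  0.49  1.77 -0.13  1.14 -1.08] [-0.   0.4 -0.1] 26.6
tray scene red [ 476.4 -376.6  142.4  163.5   88.2]
tray scene blue [660.2 -69.  142.1 161.3  83. ]
tray side red [ 475.7 -378.1  143.1  164.7   89.3]
tray side blue [658.8 -73.4 142.9 165.4  82.9]
scene obj 181 [ 442. -373.   37.] lo [ 420. -386.    9.] hi [ 462. -364.   63.] hsv [50. 25. 77.]
scene obj 182 [ 511. -380.   37.] lo [ 488. -393.   10.] hi [ 532. -371.   63.] hsv [40. 29. 76.]
side obj 288 [ 509. -381.   38.] lo [ 488. -396.    9.] hi [ 532. -369.   68.] hsv [ 8. 32. 94.]
side obj 305 [ 440. -374.   38.] lo [ 419. -421.    9.] hi [ 489. -364.   65.] hsv [ 6. 31. 91.]
scene obj 245 [624. -61.  37.] lo [601. -72.   9.] hi [644. -54.  63.] hsv [34. 14. 74.]
scene obj 254 [695. -68.  38.] lo [672. -79.   9.] hi [715. -61.  63.] hsv [34.5 14.  74. ]
side obj 279 [691. -70.  38.] lo [672. -81.   9.] hi [715. -64.  67.] hsv [90.  8. 84.]
side obj 301 [621. -63.  38.] lo [ 600. -110.    9.] hi [645. -53.  65.] hsv [90.  9. 84.]
scene toggle 35 [585.4 293.7  94.8] ztop 106.4
scene pin [471.1 -79.1 122.4] 101.0 137.0
side toggle 25 [577.6 293.  103.5] ztop 112.5
side pin [464.9 -81.  127.3] 109.0 139.0
```

View pics/end.png

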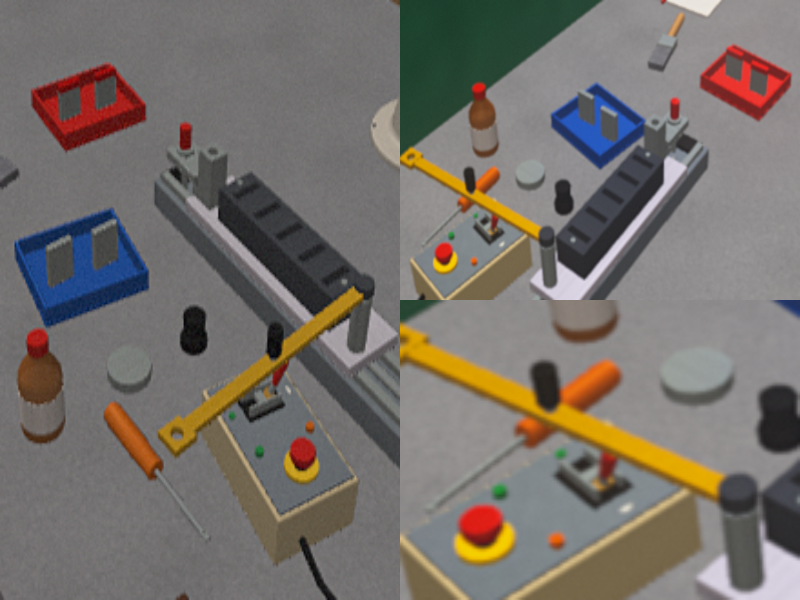

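The final view shows both bare coupons standing in the blue tray, both red-topped ones in the red tray, and all five slots empty. The pin is in the keeper, the strap is open, and the toggle leans to the off side. I'll check the toggle's seated height in the unoccluded wrist shot before handing in.

Run:
```python
from h import *
ok=0
for f in("w5.npy","w9.npy"):
    d=np.load(f,allow_pickle=True).item(); P=cloud(d); hsv=cv2.cvtColor(d["img"],cv2.COLOR_RGB2HSV);H,S,V=[hsv[...,i].astype(int) for i in range(3)]
    m=((H<6)|(H>174))&(S>140)&(V>60)&(abs(P[...,0]-595)<50)&(abs(P[...,1]-288)<30)&(P[...,2]>78)
    if m.sum(): z=np.percentile(P[m][:,2],97); print(f,m.sum(),P[m].mean(0).round(1),"x",P[m][:,0].min().round(0),"ztop",z.round(1)); ok+=z<115
print(ok)
if ok: print(sign_off())
```

```text
w5.npy 217 [582.1 287.1 106.5] x 573.0 ztop 113.5
w9.npy 380 [580.6 286.2 106.6] x 572.0 ztop 113.3
2
the job is handed in; nothing more can be done
None
```

The job is handed in at about 66 s: toggle off and down in its lock, pin hanging upright in the keeper notch, strap open to 1.65 rad, two red-topped coupons in the red tray and two bare ones in the blue tray (one slot was already empty); the sign-off gave no verdict.

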